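# Find the high point of an eccentric spindle with an indicator

## Robot

A 6-joint arm with a two-finger parallel gripper is mounted at the origin on the work surface. World frame = base frame: x ahead of the robot, y to its left, z up, the work surface at z = 0. Lengths are in m, angles in rad, forces in N, time in s.
With the tool pointing down it reaches from about 0.35 to 0.725 m from the base axis. Payload 4.3 kg.
Tool frame: the origin (TCP) lies at the very end of the fingers, on their centre line; the grasp point (between the pads) lies 19 mm behind it; z points along the fingers, y is the direction in which the jaws open and shut (so a half turn about z gives the same grasp; the last joint's range is limited). The gripper opens to 85 mm and grips with 20 to 120 N. Pads are 22 mm wide; open, the fingers measure 114 mm over their backs; the gripper's body (76 mm by 85 mm) begins 54 mm behind the grasp point. The pads swing forward as they close: fully open they stand 13 mm farther back than shut.
Start: joints at [1.08, 0.377, 0.081, 1.274, 0, 1.46], TCP at [0.214, 0.534, 0.231] pointing down, gripper open.
Joint ranges: [-2.72, 2.72], [-0.84, 1.66], [-1.02, 1.22], [-1.77, 2.12], [-1.37, 1.28], [-3.14, 3.14]. Speed limits (rad/s): [2.57, 2.57, 3.14, 3.14, 3.14, 3.14].

## Interface

Orientations are given as a rotation vector (axis times angle).
In Python, from rig import * gives the robot as it stands.
- The arm moves only by the tool carry_out, never from a script. Its argument "deltas" is text: rows parted by semicolons, each of 6 numbers parted by spaces: the shift along the world's x, y, z in units of 60 mm (1.0 is 60 mm), then the turn, a rotation vector about the world's x, y, z in units of 8 degrees (1.0 is 8 degrees). In form: x y z rx ry rz; .... A call has 1 to 20 rows; each row shifts and turns the commanded pose from where the row before left it; what a row does not reach is not made up. A row lasts 1/8 s, in which the tool goes at most 62.5 mm and 10.7 degrees, less where a joint would pass 70% of its speed; a pose out of reach is approached as far as the arm can. A call is refused whole if a number of a shift passes 1 or a number of a turn 1, either way. A call with a gripper value outside its range is refused whole. "fingers" is the closure, from 0 (fully open) to 1 (shut), set as the call begins (left out, the last holds). The fingers move at their own pace and stop on an object; "newtons" is the grip in N (left out, the last holds). Time passes only in rows, so rows that do not move let the fingers close. It gives the time, the measured TCP pose, the force and the opening at its end, in the units of the state.
- sense(): the state, without advancing time (a new reading comes with each control period).
- capture(name): name is "side" or "top" or "wrist"; returns the picture (420x560x3 uint8, red, green, blue); there is no depth.
- calibration(name): a dict with "camera_matrix" (3x3 intrinsics, pixels), "pose" (4x4, takes a point from camera to world coordinates); the wrist camera has in their place "mount" (4x4, takes a point from camera to tool coordinates, whose origin is the TCP and whose axes are the flange's). Camera axes: x right, y up, looking along -z (the intrinsics and any distortion apply to the point x, -y, -z); pixel columns grow to the right and rows downward; lengths in m; the calibration is good to about 2 mm. The wrist camera is an equidistant fisheye: a pixel r from the principal point sees the ray r / f radians off the axis. A picture is of the moment at which its call begins: read the wrist's pose just before it. calibration takes no time and is no camera call.
- job_done(): hands the job in, once; it reports no verdict.
The state is a dict: "t": time; "qpos": joint angles; "dq": joint speeds; "effort": joint torques, N m; "eef_pos": TCP position; "tcp_rot": TCP orientation; "contact_force": force on the tool from outside, world axes, zero at the start; "wrist_torque": the same for the moment, N m; "opening": opening from 0.0 (shut) to 1.0 (fully open).
Only numpy, scipy, OpenCV 4.12 (cv2) and the standard library are available. Lean on these libraries where they do the work, as an engineer would, in place of code of your own. Each camera call takes 0.05 s, during which the arm holds its last target.

## Task

Using its black knob, lower the indicator onto the steel eccentric until the plunger is pressed in about half of its travel, without bottoming it. Then turn the spindle by its crank pins under the plunger, without lifting or wrenching it in the V-blocks, first through its lowest point and then on to its highest, and leave the highest point under the plunger, hands off. Leave the other things on the bench alone.

Things in the scene. Friction and masses are not known exactly. Their poses are not given: they have to be found in the camera images.
- fixture: Measuring fixture fixed to the bench: steel base 190 x 250 x 20 mm, two V-blocks (at y +50 and -70 mm, 16 mm wide, up to z = 90 mm) and a column (18 mm thick, at x = +60, y = 0, up to z = 265 mm). Origin on the bench under the eccentric; z up, y along the spindle's axis, x level across it. The spindle's axis is at x = 0, z = 85 mm.
- spindle: Loose steel spindle (about 0.8 kg in all, 16 mm shaft, 172 mm long) lying along the fixture's y in the two open V-blocks, held only by its weight; origin on its axis, under the plunger. 2 mm or less of end play. It turns without end either way and friction keeps it where it is left. Eccentric, shaft and crank turn as one piece.
- eccentric (a point): Point on the spindle's axis at the middle of the eccentric, a steel disc 60 mm in diameter and 18 mm wide, its centre 6 mm off the axis. So its top lies 24 to 36 mm above the axis, depending on the turn. In which direction it is off is not measured and differs each time, also against the crank pins.
- pin0 (a point): Centre of the yellow crank pin. The crank at the spindle's -y end has four pins, 12 mm in diameter, 90 degrees apart at 50 mm from the axis, parallel to it, free from y = -100 to -136 mm of the fixture (centre -118), with no shaft between them and nothing below but the base. From above, a pin can be caged between slightly open fingers and led on its arc over the top.
- pin1 (a point): Centre of the blue crank pin (same sizes), 90 degrees ahead of the yellow one, counted about the fixture's +y axis (top of the spindle moving towards +x).
- pin2 (a point): Centre of the white crank pin (same sizes), 180 degrees ahead of the yellow one, counted likewise.
- pin3 (a point): Centre of the red crank pin (same sizes), 270 degrees ahead of the yellow one, counted likewise.
- knob (a point): Centre of the indicator's black knob, an upright cylinder 20 mm in diameter and 36 mm tall (18 mm above and below this point), at x = -64, y = 0 of the fixture, on the aluminium carriage arm (22 mm wide). 36 mm from it towards the column begins the dial, 56 mm in diameter, its face 10 mm below this point.
- carriage (a joint): How far the indicator carriage (0.3 kg) has been lowered along the column, m: 0 top, 0.055 lowest. Slides stiffly (about 7 N of friction) and stays where it is left. Fully lowered it would bottom the plunger.
- plunger (a joint): How far the sprung plunger under the carriage is pressed in, m: 0 free, 0.030 bottomed. Spring 80 N/m with 0.64 N of preload (3 N when fully in). Once it rests on the eccentric, it rises and falls with it by up to 12 mm in a turn.
- needle (a joint): Red needle of the dial, rad, geared to the plunger: 0.2 rad per mm of plunger travel, clockwise from above; 0 when free (it then points to the fixture's +x), 6 rad when bottomed. The dial faces up.
- tip (a point): Lowest point of the plunger's brass ball tip (10 mm ball) above the eccentric, at x = 0, y = 0 in the fixture frame. While the plunger touches, its height in the fixture frame is that of the eccentric's top: about 108.7 mm at the lowest point, 120.6 mm at the highest.
- polish_tin: Bystander: black polish tin, 87 mm in diameter, 28 mm tall; origin under its centre.
- glue_jar: Bystander: amber jar with a white cap, 70 mm in diameter, 90 mm tall; origin under its centre.
- hammer: Bystander: hammer lying on the bench, about 300 mm long.
- shoe_last: Bystander: green shoe last, 250 x 66 mm, 82 mm tall; origin under its centre, long along its x.

How it is judged:
By the outcome, as a careful person would: the job done as asked, in the order asked, and still so for the second after the job is handed in, with the robot touching nothing.
It also fails if it takes over 72 s, if anything falls off the work surface, if the arm or the gripper's body presses on something with over 40 N, if the wrist force passes 120 N, or if a joint passes its speed limit or range.

## Working session

There is one attempt and no reset: what is moved stays moved. The work goes in short steps, Python scripts to look and compute and a tool call to move; the robot and the scene stay as the last step left them, time stands still between calls to the robot, and variables do not carry over. Pictures are saved under pics/ and viewed, and the job is handed in when it is done.

Besides the shell and the picture viewer there is one more tool, called after ">>>" in YAML: its name, and indented under it one key for each argument. carry_out: Moves the arm, as the interface text tells. Its arguments: {"type":"object","properties":{"deltas":{"type":"string"},"fingers":{"type":"number"},"newtons":{"type":"number"}},"required":["deltas"]}

```bash
ls; mkdir -p pics
python3 - <<'E'
from rig import *
import cv2
s=sense();print(s)
for n in ("side","top"):
    im=capture(n);cv2.imwrite(f"pics/{n}0.png",im[:,:,::-1]);c=calibration(n);print(n,c)
print(calibration("wrist"))
E
```

```text
pics
{'t': 0.0, 'qpos': array([1.07968162e+00, 3.78128402e-01, 7.96316708e-02, 1.27436827e+00,
       1.58962995e-05, 1.46049072e+00]), 'dq': array([ 2.07352871e-03, -1.45223163e-05,  6.12378390e-04, -3.84541705e-04,
        1.91166518e-03,  4.30855192e-04]), 'effort': array([-8.98058443e-04, -4.63604128e+01,  2.69878095e+01,  2.09236890e-02,
        1.01200260e-04,  2.66381255e-05]), 'eef_pos': array([0.21339985, 0.53324363, 0.23032578]), 'tcp_rot': array([-0.59444663, -3.08419894,  0.00309563]), 'contact_force': array([-0.05003107, -0.31686375,  0.23890022]), 'wrist_torque': array([-0.09577826, -0.04068905,  0.02224375]), 'opening': 1.0022775193950626}
side {'camera_matrix': array([[507.03230216,   0.        , 276.30944783],
       [  0.        , 507.03230216, 210.97143657],
       [  0.        ,   0.        ,   1.        ]]), 'pose': array([[ 0.97088705,  0.09626991, -0.21934092,  0.36720276],
       [-0.23854314,  0.47193654, -0.84874795, -0.75018536],
       [ 0.02180611,  0.87636066,  0.4811616 ,  0.64598257],
       [ 0.        ,  0.        ,  0.        ,  1.        ]])}
top {
[... 249 characters left out ...]
-0.99982076,  0.00436071, -0.0184235 ,  0.0587452 ],
       [-0.01769895,  0.13023267,  0.99132548,  0.98639694],
       [ 0.        ,  0.        ,  0.        ,  1.        ]])}
{'camera_matrix': array([[325.1922621 ,   0.        , 280.90444055],
       [  0.        , 325.1922621 , 215.94674265],
       [  0.        ,   0.        ,   1.        ]]), 'mount': array([[ 2.96210307e-04,  9.52222134e-01,  3.05406154e-01,
         7.78068396e-02],
       [ 9.99999322e-01,  6.18664749e-05, -1.16278185e-03,
        -3.38255011e-04],
       [-1.12612102e-03,  3.05406291e-01, -9.52221471e-01,
        -1.42525579e-01],
       [ 0.00000000e+00,  0.00000000e+00,  0.00000000e+00,
         1.00000000e+00]])}
```

View pics/side0.png

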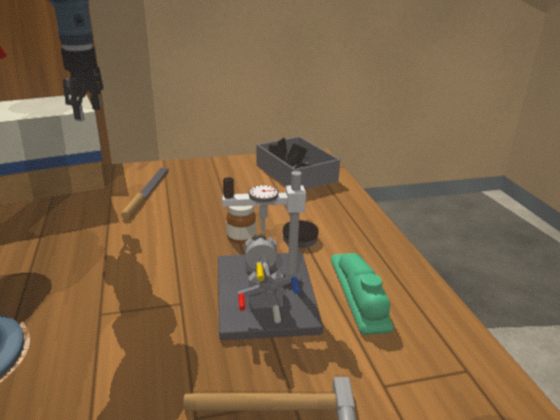

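View pics/top0.png

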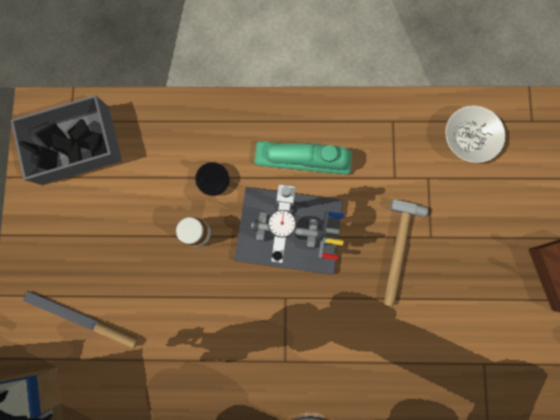

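Run:
```python
import cv2
a=cv2.imread("pics/top0.png")[170:290,220:360];cv2.imwrite("pics/top0z.png",cv2.resize(a,None,fx=5,fy=5,interpolation=cv2.INTER_CUBIC))
a=cv2.imread("pics/side0.png")[160:345,200:340];cv2.imwrite("pics/side0z.png",cv2.resize(a,None,fx=4,fy=3.2,interpolation=cv2.INTER_CUBIC) if 0 else cv2.resize(a,None,fx=3.2,fy=3.2,interpolation=cv2.INTER_CUBIC))
```

```text
(no output)
```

View pics/top0z.png

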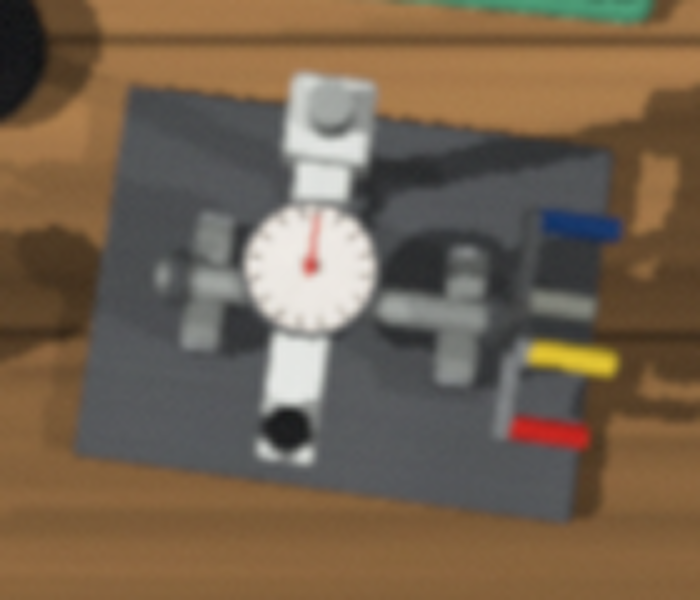

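View pics/side0z.png

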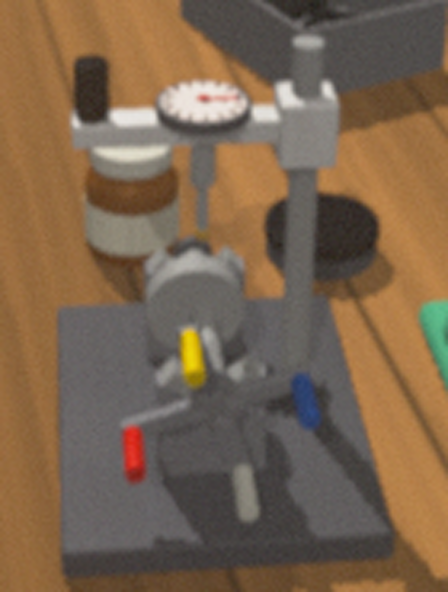

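```bash
cat > h.py <<'E'
import numpy as np, cv2, json
from rig import *
def proj(n,P,cal=None):
    c=cal or calibration(n);T=np.linalg.inv(c["pose"]);P=np.atleast_2d(P)
    q=P@T[:3,:3].T+T[:3,3];K=c["camera_matrix"]
    return np.c_[K[0,2]+K[0,0]*q[:,0]/-q[:,2],K[1,2]-K[1,1]*q[:,1]/-q[:,2]]
def projw(P,s):
    from scipy.spatial.transform import Rotation as R
    c=calibration("wrist");M=np.eye(4);M[:3,:3]=R.from_rotvec(s["tcp_rot"]).as_matrix();M[:3,3]=s["eef_pos"]
    T=np.linalg.inv(M@c["mount"]);P=np.atleast_2d(P);q=P@T[:3,:3].T+T[:3,3]
    x,y,z=q[:,0],-q[:,1],-q[:,2];r=np.hypot(x,y);th=np.arctan2(r,z);K=c["camera_matrix"];f=K[0,0]
    return np.c_[K[0,2]+f*th*x/r,K[1,2]+f*th*y/r]
def F(p,pts):
    c,s=np.cos(p[2]),np.sin(p[2]);pts=np.atleast_2d(pts)
    return np.c_[p[0]+c*pts[:,0]-s*pts[:,1],p[1]+s*pts[:,0]+c*pts[:,1],pts[:,2]]
def pin(th,k,y=-.118):
    a=th+k*np.pi/2
    return [.05*np.sin(a),y,.085+.05*np.cos(a)]  # angle 0=top, top moves to +x
E
cat > fit.py <<'E'
from h import *
from scipy.optimize import least_squares
ct,cs=calibration("top"),calibration("side")
T=lambda x,y:(220+x/5-.4,170+y/5-.4)
S=lambda x,y:(200+x/3.2-.35,160+y/3.2-.35)
tp=[T(130,88),T(612,150),T(570,520),T(78,455),T(581,225),T(562,304),T(572,358),T(550,433),T(311,265),T(287,424),T(332,105)]
sp=[S(58,308),S(392,545),S(65,555),S(192,358),S(306,402),S(245,493),S(133,453),S(204,103),S(90,62),S(309,43)]
def model(p):
    b=lambda x,y:[p[5]+x*.095,p[6]+y*.125,.02]
    th,kz=p[3],p[4]
    t=[b(1,1),b(1,-1),b(-1,-1),b(-1,1),pin(th,1),pin(th,2),pin(th,0),pin(th,3),[0,0,kz-.01],[-.064,0,kz+.018],[.06,0,.265]]
    s=[b(-1,1),b(1,-1),b(-1,-1),pin(th,0),pin(th,1),pin(th,2),pin(th,3),[0,0,kz-.01],[-.064,0,kz+.018],[.06,0,.265]]
    return t,s
def res(p):
    t,s=model(p)
    q=p[7:9]
    return np.r_[(proj("top",F(p,t),ct)-tp),(proj("side",F(p,s),cs)-sp+q)].ravel()
best=None
for th in np.arange(0,6.28,.5):
    r=least_squares(res,[.46,.05,-.1,th,.24,0,0,0,0],loss="soft_l1")
    if best is None or r.cost<best.cost:best=r
print(best.cost,np.round(best.x,4));print(np.round(best.fun.reshape(-1,2),1))
json.dump(list(best.x),open("fit.json","w"))
p=best.x
print("knob",F(p,[-.064,0,p[4]]),"pins",F(p,[pin(p[3],k) for k in range(4)]))
E
python3 fit.py
```

```text
7.131916260946541 [ 5.5240e-01  6.7200e-02 -1.3180e-01  5.9738e+00  2.3830e-01  4.7000e-03
 -1.6000e-02  9.9400e-02  1.2309e+00]
[[ 0.1 -1. ]
 [ 1.2 -0.4]
 [ 0.6  1. ]
 [-0.9 -0.1]
 [-0.   0.1]
 [-1.1  0.1]
 [ 0.3 -0.1]
 [-0.3 -0.3]
 [-0.   0.4]
 [-0.1  0.8]
 [-0.1 -0.6]
 [-0.4 -0.4]
 [ 1.3 -2.8]
 [-1.5  0.2]
 [ 0.2  0.5]
 [-0.2  0.1]
 [-0.1  0.3]
 [ 0.3  0.6]
 [-0.1  0. ]
 [ 0.3 -0. ]
 [ 0.  -0.2]]
knob [[0.48896164 0.07559171 0.23833164]] pins [[ 0.52180734 -0.04779436  0.13262549]
 [ 0.58411321 -0.05605337  0.10022539]
 [ 0.55199407 -0.05179579  0.03737451]
 [ 0.48968819 -0.04353678  0.06977461]]
```

>>> carry_out:
  deltas: "0 0 1 0 0 0.18;0.46 -0.76 0.33 0 0 0.18;0.46 -0.76 0 0 0 0.18;0.46 -0.76 0 0 0 0.18;0.46 -0.76 0 0 0 0.18;0.46 -0.76 0 0 0 0.18;0.46 -0.76 0 0 0 0.18;0.46 -0.76 0 0 0 0.18;0.46 -0.76 0 0 0 0.18;0.46 -0.76 0 0 0 0.16;0.45 -0.79 0 0 0 0;0 0 0 0 0 0;0 0 0 0 0 0"
  fingers: 0.3
  newtons: 30

```text
t: 1.72
eef_pos: [0.4886, 0.0762, 0.3107]
tcp_rot: [-0.208, -3.133, -0.001]
contact_force: [-0.8, 0.2, 0.3]
opening: 0.703
```

```bash
cat > look.py <<'E'
from h import *
import sys
s=sense();p=json.load(open("fit.json"))
im=capture("wrist")[:,:,::-1].copy();cv2.imwrite(f"pics/{sys.argv[1]}.png",im)
print({k:np.round(v,4) for k,v in s.items()})
pts=F(p,[[-.064,0,p[4]+.018],[0,0,p[4]-.01],[.06,0,.265]]+[pin(p[3],k) for k in range(4)])
q=projw(pts,s);print(np.round(q,1))
for a,b in q:cv2.circle(im,(int(a),int(b)),3,(0,255,0),1)
cv2.imwrite(f"pics/{sys.argv[1]}m.png",im)
E
python3 look.py w1
```

```text
{'t': np.float64(1.725), 'qpos': array([2.6000e-02, 2.0400e-01, 4.8000e-02, 1.4161e+00, 6.0000e-04,
       1.5870e-01]), 'dq': array([ 0.029 , -0.0123, -0.0058,  0.0007, -0.001 , -0.0015]), 'effort': array([-1.02870e+00, -3.72558e+01,  2.72478e+01, -9.14000e-02,
       -5.15000e-02, -1.70000e-03]), 'eef_pos': array([0.4886, 0.0762, 0.3107]), 'tcp_rot': array([-2.0830e-01, -3.1333e+00, -7.0000e-04]), 'contact_force': array([-0.8199,  0.2435,  0.2562]), 'wrist_torque': array([0.021 , 0.0114, 0.0351]), 'opening': np.float64(0.703)}
[[280.3 238.1]
 [280.4 298.6]
 [280.5 382.3]
 [173.1 237.2]
 [186.9 274.2]
 [196.1 232.7]
 [185.9 194.7]]
```

View pics/w1m.png

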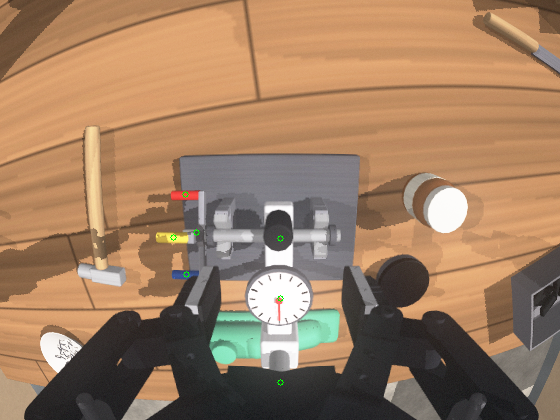

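>>> carry_out:
  deltas: "0 -0.01 -0.5 0 0 0;0 -0.01 -0.5 0 0 0;0 0 -0.38 0 0 0;0 0 0 0 0 0"

```text
t: 2.28
eef_pos: [0.4869, 0.0761, 0.2269]
tcp_rot: [-0.204, -3.131, 0.0]
contact_force: [-0.2, 0.2, 0.3]
opening: 0.701
```

>>> carry_out:
  deltas: "0 0 0 0 0 0;0 0 0 0 0 0;0 0 0 0 0 0;0 0 0 0 0 0;0 0 0 0 0 0;0 0 0 0 0 0"
  fingers: 1
  newtons: 30

```text
t: 3.02
eef_pos: [0.4897, 0.0741, 0.2288]
tcp_rot: [0.208, 3.133, -0.002]
contact_force: [0.2, -6.0, 3.7]
opening: 0.221
```

```bash
cat > cams.py <<'E'
from h import *
import sys
n=sys.argv[1]
a=capture("top")[:,:,::-1];b=capture("side")[:,:,::-1]
cv2.imwrite(f"pics/{n}_t.png",a);cv2.imwrite(f"pics/{n}_s.png",b)
A=cv2.resize(a[180:280,220:350],None,fx=4,fy=4,interpolation=cv2.INTER_CUBIC)
B=cv2.resize(b[160:300,210:320],None,fx=2.85,fy=2.85,interpolation=cv2.INTER_CUBIC)
h=400;C=np.zeros((h,A.shape[1]+B.shape[1],3),np.uint8);C[:400,:A.shape[1]]=A;C[:B.shape[0],A.shape[1]:]=B[:400]
cv2.imwrite(f"pics/{n}.png",cv2.resize(C,(800,int(400*800/C.shape[1]))) if C.shape[1]>800 else C);print(C.shape)
E
python3 cams.py c1
```

```text
(400, 834, 3)
```

View pics/c1.png

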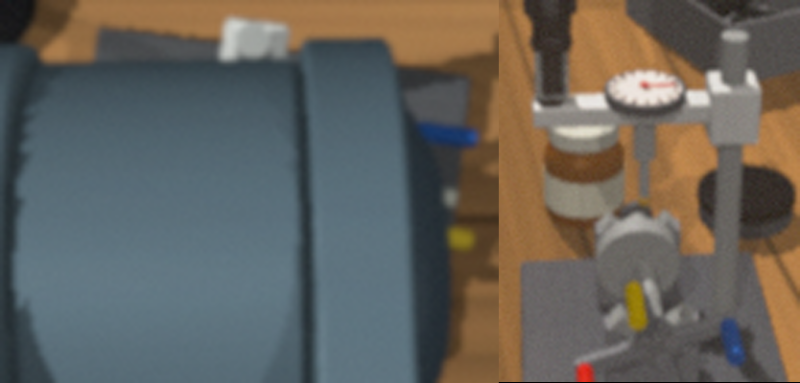

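```bash
python3 - <<'E'
from h import *
p=json.load(open("fit.json"))
for z in (.11,.12,.13,.14,.15,.16,.17): print(z,proj("side",F(p,[0,0,z]))+0-np.array(p[7:9]))
im=cv2.imread("pics/c1_s.png")[190:290,225:305]
cv2.imwrite("pics/tipz.png",cv2.resize(im,None,fx=6,fy=6,interpolation=cv2.INTER_CUBIC))
E
python3 look.py w2
```

```text
0.11 [[262.48846361 243.53694247]]
0.12 [[262.53357109 239.20169276]]
0.13 [[262.57912033 234.82398657]]
0.14 [[262.62511785 230.40319715]]
0.15 [[262.67157028 225.93868534]]
0.16 [[262.71848442 221.42979929]]
0.17 [[262.76586719 216.87587412]]
{'t': np.float64(3.125), 'qpos': array([ 0.0229,  0.2152, -0.1486,  1.2056, -0.0015,  0.1558]), 'dq': array([-0.0009, -0.0001,  0.0001, -0.0001, -0.0005, -0.0011]), 'effort': array([ 2.57270e+00, -3.61125e+01,  2.54208e+01, -1.11600e-01,
        1.57010e+00,  1.83000e-02]), 'eef_pos': array([0.4897, 0.0741, 0.2288]), 'tcp_rot': array([ 2.0840e-01,  3.1332e+00, -2.1000e-03]), 'contact_force': array([ 0.153 , -6.0111,  3.9007]), 'wrist_torque': array([-0.9857,  0.0538, -0.0145]), 'opening': np.float64(0.2217)}
[[284.8 306.8]
 [283.7 367.9]
 [283.6 467.3]
 [147.9 269.3]
 [169.3 308.6]
 [181.3 255.7]
 [166.1 212.5]]
```

View pics/tipz.png

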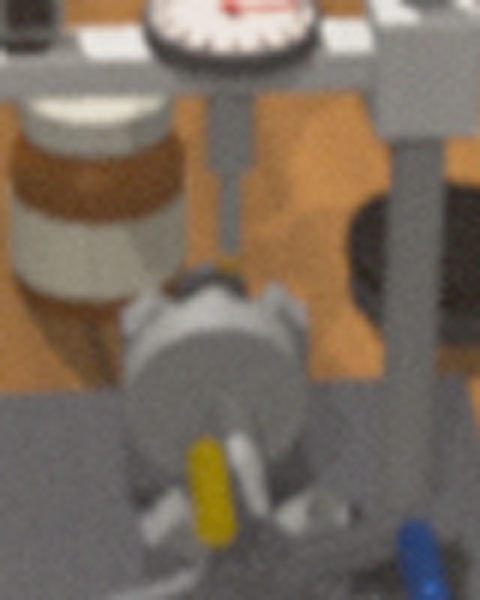

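View pics/w2.png

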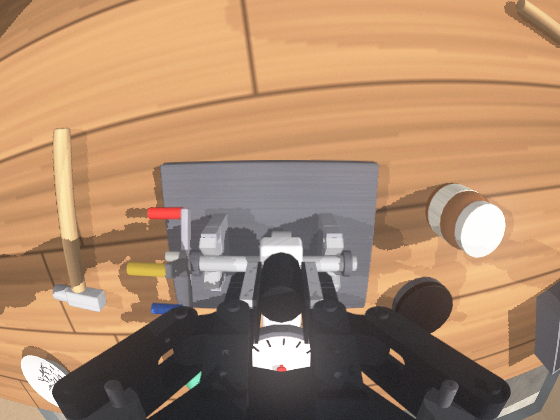

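>>> carry_out:
  deltas: "0 -0.02 -0.08 0 0 0;0 0 -0.08 0 0 0;0 0 -0.08 0 0 0;0 0 -0.08 0 0 0;0 0 -0.08 0 0 0;0 0 0 0 0 0;0 0 0 0 0 0"

```text
t: 4.05
eef_pos: [0.4897, 0.074, 0.2039]
tcp_rot: [0.207, 3.134, 0.001]
contact_force: [6.1, 1.3, -2.9]
opening: 0.226
```

```bash
cat > side.py <<'E'
from h import *
import sys
p=json.load(open("fit.json"))
s=sense();b=capture("side")[:,:,::-1];n=sys.argv[1]
cv2.imwrite(f"pics/{n}_s.png",b)
cv2.imwrite(f"pics/{n}.png",cv2.resize(b[180:300,220:315],None,fx=5,fy=5,interpolation=cv2.INTER_CUBIC))
print(s["t"],s["eef_pos"],s["contact_force"],s["opening"])
E
python3 side.py s2
python3 - <<'E'
from h import *
p=json.load(open("fit.json"))
q=proj("side",F(p,[[0,-.009,.085],[.03,-.009,.085],[-.03,-.009,.085],[0,-.009,.115],[0,-.009,.055]]))-np.array(p[7:9])
print(q,(q-[225,190])*6)
E
```

```text
4.05 [0.48967294 0.0740025  0.20387558] [ 6.1494566   1.30826506 -2.88023012] 0.22613035593799108
[[262.76754897 256.74315557]
 [277.93274668 256.08522911]
 [247.50533195 257.40529111]
 [262.90772148 243.85966421]
 [262.63137962 269.25871041]] [[226.60529385 400.45893342]
 [317.5964801  396.51137468]
 [135.03199173 404.43174665]
 [227.44632886 323.15798525]
 [225.78827775 475.55226244]]
```

View pics/s2.png

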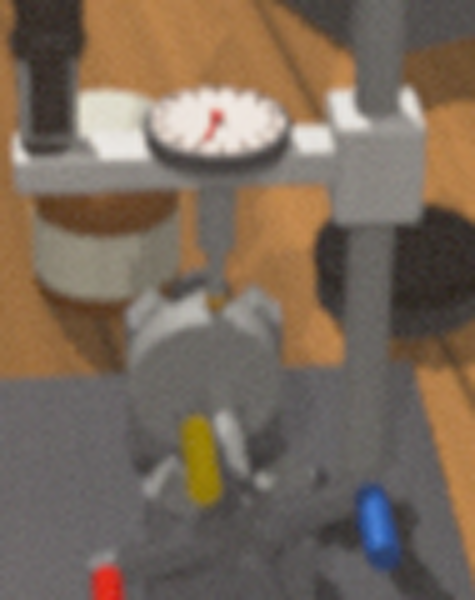

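```bash
cat > needle.py <<'E'
from h import *
import sys
# usage: needle.py cam pic dialz
p=json.load(open("fit.json"))
def needle(cam,im,kz):
    c=calibration(cam);off=np.array(p[7:9]) if cam=="side" else 0
    G=np.array([[x,y,kz-.01] for x in (-.028,.028) for y in (-.028,.028)])
    uv=(proj(cam,F(p,G),c)-off).astype(np.float32)
    cu=(proj(cam,F(p,[0,0,kz-.01]),c)-off)[0]
    H,_=cv2.findHomography(uv,G[:,:2].astype(np.float32)*1000)
    b=im.astype(int);B,Gc,R=b[...,0],b[...,1],b[...,2]
    m=(R-np.maximum(B,Gc)>35)
    yy,xx=np.nonzero(m);q=np.c_[xx,yy].astype(np.float32)
    w=(R-np.maximum(B,Gc))[m].astype(float)
    P=cv2.perspectiveTransform(q[None],H)[0];k=np.hypot(*P.T)<27
    P=P[k];w=w[k];r=np.hypot(*P.T)
    # dial white centre
    wh=(b.min(2)>140);yw,xw=np.nonzero(wh);Q=cv2.perspectiveTransform(np.c_[xw,yw].astype(np.float32)[None],H)[0];Q=Q[np.hypot(*Q.T)<32]
    far=r>7
    v=(P[far]*w[far,None]).sum(0)/w[far].sum()
    ang=(-np.arctan2(v[1],v[0]))%(2*np.pi)
    print(cam,"n",far.sum(),"white centre",np.round(np.median(Q,0),1),"tip",np.round(v,1),"angle",round(ang,2),"press mm",round(ang/.2,1))
if __name__=="__main__": needle(sys.argv[1],cv2.imread(sys.argv[2]),float(sys.argv[3]))
E
python3 needle.py side pics/s2_s.png 0.2134; python3 needle.py side pics/c1_s.png 0.2383; python3 needle.py side pics/side0.png .2383; python3 needle.py top pics/top0.png .2383
```

```text
side n 64 white centre [-2.4 -7.6] tip [ 1.4 12.1] angle 4.82 press mm 24.1
side n 67 white centre [-0.7 -9.7] tip [ 1.3 11.6] angle 4.82 press mm 24.1
side n 48 white centre [-0.4 -7.5] tip [ 2.8 13. ] angle 4.92 press mm 24.6
top n 11 white centre [-0.8  0.4] tip [13.2  0.3] angle 6.26 press mm 31.3
```

```bash
sed -i 's/m=(R-np.maximum(B,Gc)>35)/m=(R-np.maximum(B,Gc)>35)\&(np.abs(Gc-B)<18)\&(R>120)/; s/ far=r>7/ far=r>6;print(np.round(P[far][:12],0).tolist())/' needle.py
python3 needle.py side pics/s2_s.png 0.2134; python3 needle.py side pics/c1_s.png 0.2383; python3 needle.py side pics/side0.png .2383
```

```text
[[-2.0, -6.0], [-0.0, -7.0], [1.0, -7.0], [-3.0, -10.0], [-1.0, -11.0], [-5.0, -14.0], [-3.0, -14.0], [-1.0, -14.0], [-5.0, -18.0], [-3.0, -18.0], [-5.0, -22.0], [-4.0, -22.0]]
side n 12 white centre [-2.4 -7.6] tip [ -2.4 -12.9] angle 1.76 press mm 8.8
[[9.0, -3.0], [11.0, -3.0], [13.0, -3.0], [14.0, -3.0], [16.0, -4.0], [18.0, -4.0], [20.0, -4.0], [-2.0, -6.0], [-1.0, -7.0], [1.0, -7.0], [3.0, -7.0], [5.0, -7.0]]
side n 20 white centre [-0.7 -9.7] tip [ 8.5 -6.1] angle 0.62 press mm 3.1
[[7.0, -3.0], [9.0, -3.0], [11.0, -3.0], [13.0, -3.0], [14.0, -3.0], [16.0, -4.0], [18.0, -4.0], [-2.0, -6.0], [-1.0, -7.0], [1.0, -7.0], [3.0, -7.0], [5.0, -7.0]]
side n 14 white centre [-0.4 -7.5] tip [ 8.4 -4.9] angle 0.53 press mm 2.6
```

>>> carry_out:
  deltas: "-0.02 0 -0.05 0 0 0;-0.02 0 -0.05 0 0 0;0 0 0 0 0 0;0 0 0 0 0 0"

```text
t: 4.6
eef_pos: [0.4897, 0.074, 0.1998]
tcp_rot: [0.207, 3.128, 0.002]
contact_force: [7.8, 0.7, 3.1]
opening: 0.218
```

```bash
python3 side.py s3;python3 needle.py side pics/s3_s.png 0.2074
```

```text
4.6 [0.48971282 0.07400169 0.19977036] [7.80727275 0.7296678  3.13059064] 0.2181756631467527
[[-8.0, -3.0], [-6.0, -3.0], [-13.0, -6.0], [-12.0, -6.0], [-10.0, -7.0], [-8.0, -7.0], [-6.0, -7.0], [-17.0, -10.0], [-16.0, -10.0], [-14.0, -10.0], [-12.0, -10.0], [-16.0, -14.0]]
side n 12 white centre [-2.6 -5.1] tip [-11.6  -8. ] angle 2.54 press mm 12.7
```

View pics/s3.png

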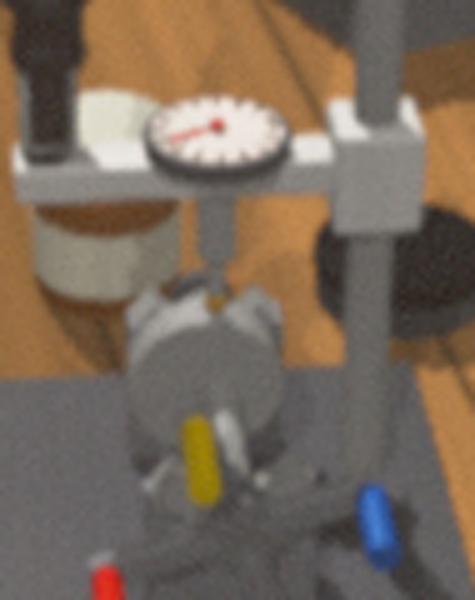

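>>> carry_out:
  deltas: "0.06 0 -0.03 0 0 0;0 0 0 0 0 0;0 0 0 0 0 0"

```text
t: 5.03
eef_pos: [0.4897, 0.074, 0.1967]
tcp_rot: [-0.207, -3.134, -0.001]
contact_force: [-0.7, 1.4, 6.3]
opening: 0.219
```

```bash
python3 side.py s4;python3 needle.py side pics/s4_s.png 0.2057
```

```text
5.025 [0.48968192 0.07397443 0.19670632] [-0.6967128   1.41128898  6.29886321] 0.21861363793061073
[[-18.0, 1.0], [-17.0, 1.0], [-15.0, 1.0], [-13.0, 1.0], [-11.0, 1.0], [-19.0, -3.0], [-17.0, -3.0], [-15.0, -3.0], [-13.0, -3.0], [-11.0, -3.0], [-9.0, -3.0], [-8.0, -4.0]]
side n 17 white centre [-3.1 -6.7] tip [-11.   -3.2] angle 2.86 press mm 14.3
```

View pics/s4.png

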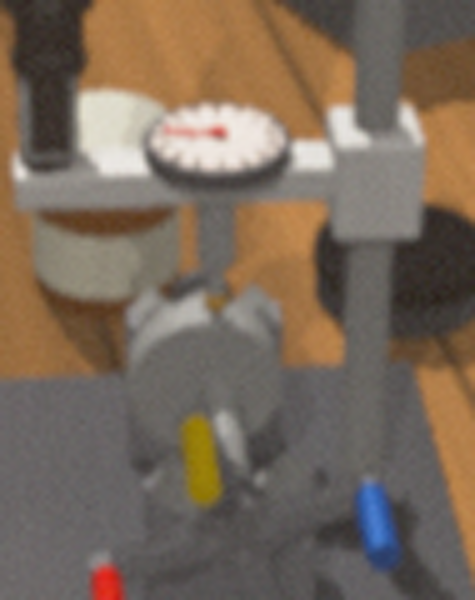

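>>> carry_out:
  deltas: "0 0 0 0 0 0;0 0 0 0 0 0;0 0 0 0 0 0;0 0 0 0 0 0"
  fingers: 0.4

```text
t: 5.58
eef_pos: [0.49, 0.0736, 0.1963]
tcp_rot: [-0.208, -3.134, 0.0]
contact_force: [-0.1, -0.5, 0.6]
opening: 0.602
```

```bash
python3 side.py s5;python3 needle.py side pics/s5_s.png 0.2057
```

```text
5.575 [0.49003806 0.07359472 0.19629664] [-0.06785521 -0.5235856   0.60901549] 0.6019423748204666
[[-18.0, 1.0], [-17.0, 1.0], [-15.0, 1.0], [-13.0, 1.0], [-11.0, 1.0], [-19.0, -3.0], [-17.0, -3.0], [-15.0, -3.0], [-13.0, -3.0], [-11.0, -3.0], [-9.0, -3.0], [-8.0, -4.0]]
side n 17 white centre [-2.9 -6.7] tip [-10.9  -3.2] angle 2.86 press mm 14.3
```

>>> carry_out:
  deltas: "0 0 0.6 0 0 0;0 0 0.7 0 0 0;0 0 0.4 0 0 1;0.05 -0.2 0 0 0 1;0.06 -0.22 0 0 0 1;0.06 -0.22 0 0 0 1;0.06 -0.23 0 0 0 1;0.06 -0.23 0 0 0 1;0.06 -0.23 0 0 0 1;0.06 -0.23 0 0 0 1;0.06 -0.23 -0.2 0 0 1;0.06 -0.23 -0.2 0 0 1;0 0 -0.2 0 0 1;0 0 -0.2 0 0 0.25;0 0 0 0 0 0;0 0 0 0 0 0"

```text
t: 7.62
eef_pos: [0.5222, -0.0474, 0.2509]
tcp_rot: [-2.069, 2.364, -0.0]
contact_force: [0.5, -0.2, -0.2]
opening: 0.597
```

```bash
python3 look.py w3; python3 cams.py c3;python3 needle.py top pics/c3_t.png 0.2062;python3 needle.py side pics/c3_s.png 0.2062
```

```text
{'t': np.float64(7.625), 'qpos': array([-0.2115,  0.2685, -0.0217,  1.2803,  0.    , -1.6493]), 'dq': array([ 0.0001, -0.0044,  0.0109, -0.0005,  0.0002, -0.0058]), 'effort': array([-4.85000e-02, -4.05419e+01,  2.67093e+01, -1.90000e-03,
       -2.30000e-03,  6.30000e-03]), 'eef_pos': array([ 0.5222, -0.0474,  0.2509]), 'tcp_rot': array([-2.0688e+00,  2.3640e+00, -4.0000e-04]), 'contact_force': array([ 0.4734, -0.2499, -0.153 ]), 'wrist_torque': array([0.0044, 0.0114, 0.0102]), 'opening': np.float64(0.5966)}
[[352.2 424.1]
 [261.6 397.9]
 [173.  429.6]
 [281.8 209.4]
 [215.3 199.7]
 [254.5 185.1]
 [313.3 191.9]]
(400, 834, 3)
[[-8.0, 1.0], [-10.0, 3.0], [-10.0, 1.0], [-12.0, 2.0], [-14.0, 4.0], [-14.0, 2.0], [-16.0, 4.0], [-16.0, 2.0], [-18.0, 4.0], [-18.0, 1.0]]
top n 10 white centre [0.  0.1] tip [-13.6   2.3] angle 3.31 press mm 16.5
[[-19.0, 0.0], [-17.0, 0.0], [-15.0, -0.0], [-13.0, -0.0], [-11.0, -0.0], [-9.0, -0.0], [-19.0, -4.0], [-17.0, -4.0], [-15.0, -4.0], [-13.0, -4.0], [-11.0, -4.0], [-10.0, -4.0]]
side n 19 white centre [-3.2 -6.9] tip [-10.2  -3.7] angle 2.79 press mm 14.0
```

View pics/w3m.png

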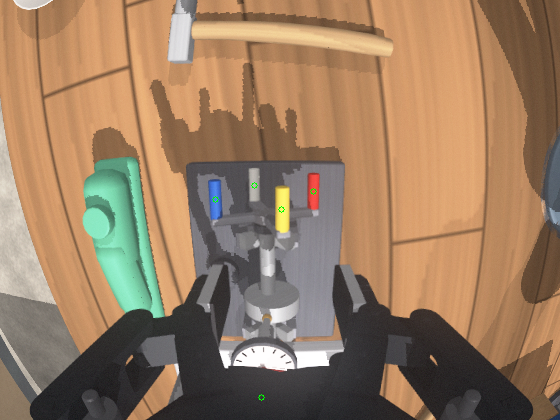

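View pics/c3.png

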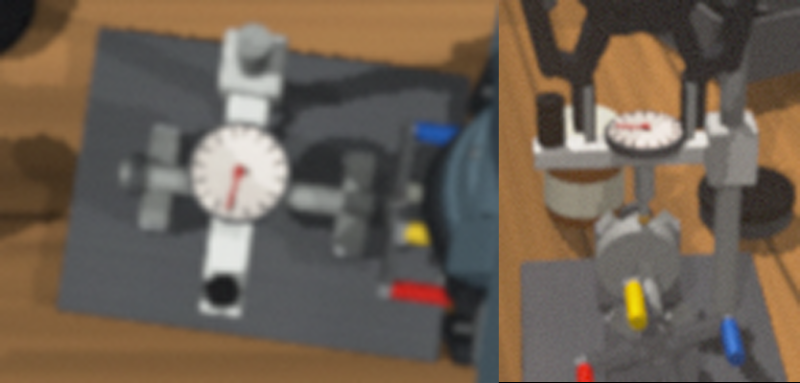

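```bash
cat > plan.py <<'E'
from h import *
import sys
# plan.py x y z  a0 a1 n [dz]: rows from current pos to arc start, then arc
p=json.load(open("fit.json"))
def tgt(a,dz=-.015,dx=0):
    q=pin(np.radians(a),0);q[2]+=dz;q[0]+=dx
    return F(p,q)[0]
a0,a1,n=float(sys.argv[1]),float(sys.argv[2]),int(sys.argv[3])
cur=sense()["eef_pos"];print("to start",np.round((tgt(a0)-cur)/.06,2),"cur",cur)
pts=[tgt(a) for a in np.linspace(a0,a1,n+1)]
c=np.round(np.cumsum(np.diff(pts,axis=0),0)/.06,2);d=np.diff(np.vstack([np.zeros(3),c]),axis=0)
print(";".join("%.2f %.2f %.2f 0 0 0"%tuple(r) for r in d))
E
python3 plan.py -17.7 -55 6; python3 plan.py 40 -52 16
```

```text
to start [-0.01 -0.   -2.23] cur [ 0.52248297 -0.04752233  0.25115798]
-0.08 0.01 -0.03 0 0 0;-0.08 0.01 -0.04 0 0 0;-0.08 0.01 -0.05 0 0 0;-0.07 0.01 -0.06 0 0 0;-0.06 0.01 -0.06 0 0 0;-0.06 0.01 -0.08 0 0 0
to start [ 0.77 -0.11 -2.38] cur [ 0.52248297 -0.04752233  0.25115798]
-0.07 0.01 0.05 0 0 0;-0.07 0.01 0.04 0 0 0;-0.07 0.01 0.04 0 0 0;-0.08 0.01 0.03 0 0 0;-0.08 0.01 0.02 0 0 0;-0.08 0.01 0.01 0 0 0;-0.08 0.01 0.00 0 0 0;-0.09 0.01 0.00 0 0 0;-0.08 0.01 -0.01 0 0 0;-0.08 0.01 -0.02 0 0 0;-0.08 0.01 -0.03 0 0 0;-0.07 0.01 -0.04 0 0 0;-0.07 0.01 -0.04 0 0 0;-0.07 0.01 -0.05 0 0 0;-0.06 0.01 -0.06 0 0 0;-0.05 0.01 -0.07 0 0 0
```

>>> carry_out:
  deltas: "0 0 -0.8 0 0 0;0 0 -0.8 0 0 0;0 0 -0.63 0 0 0;0 0 0 0 0 0"

```text
t: 8.28
eef_pos: [0.5194, -0.0469, 0.1143]
tcp_rot: [2.067, -2.361, -0.008]
contact_force: [-0.6, 0.3, 0.3]
opening: 0.599
```

>>> carry_out:
  deltas: "0 0 0 0 0 0;0 0 0 0 0 0;0 0 0 0 0 0;0 0 0 0 0 0"
  fingers: 0.78
  newtons: 20

```text
t: 8.78
eef_pos: [0.5227, -0.0477, 0.1175]
tcp_rot: [-2.069, 2.363, -0.002]
contact_force: [-0.0, -0.0, -0.4]
opening: 0.22
```

```bash
python3 look.py w4; python3 cams.py c4;python3 needle.py top pics/c4_t.png 0.2062
```

```text
{'t': np.float64(8.775), 'qpos': array([-0.2119,  0.339 , -0.2789,  0.9515,  0.    , -1.6504]), 'dq': array([-0.0006,  0.0046, -0.0067, -0.0023, -0.0011, -0.001 ]), 'effort': array([-5.00000e-04, -4.22813e+01,  2.48232e+01, -1.59000e-02,
        1.00000e-04,  2.00000e-04]), 'eef_pos': array([ 0.5227, -0.0477,  0.1175]), 'tcp_rot': array([-2.0692e+00,  2.3628e+00, -1.7000e-03]), 'contact_force': array([-0.0426, -0.036 , -0.3846]), 'wrist_torque': array([ 0.0039,  0.0081, -0.007 ]), 'opening': np.float64(0.2197)}
[[386.1 609.2]
 [252.2 572.8]
 [125.4 610.2]
 [283.4 294. ]
 [172.1 261.2]
 [241.  224.7]
 [333.7 241.6]]
(400, 834, 3)
[[-8.0, 3.0], [-8.0, 1.0], [-10.0, 3.0], [-10.0, 1.0], [-12.0, 2.0], [-14.0, 4.0], [-14.0, 2.0], [-16.0, 4.0], [-16.0, 2.0], [-18.0, 4.0], [-18.0, 1.0]]
top n 11 white centre [-0.5  0.6] tip [-13.2   2.3] angle 3.32 press mm 16.6
```

View pics/w4.png

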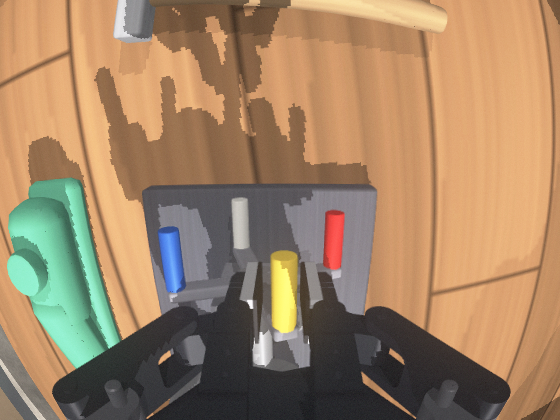

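View pics/c4.png

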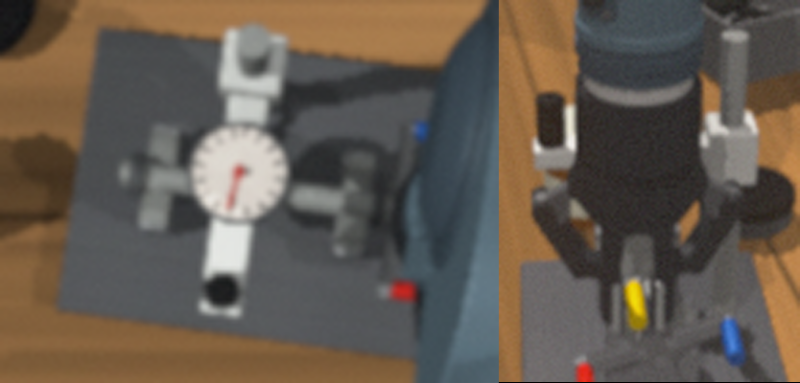

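>>> carry_out:
  deltas: "-0.08 0.01 -0.03 0 0 0;-0.08 0.01 -0.04 0 0 0;-0.08 0.01 -0.05 0 0 0;-0.07 0.01 -0.06 0 0 0;-0.06 0.01 -0.06 0 0 0;-0.06 0.01 -0.08 0 0 0;0 0 0 0 0 0"

```text
t: 9.8
eef_pos: [0.495, -0.0437, 0.0967]
tcp_rot: [2.069, -2.362, -0.003]
contact_force: [0.1, -0.6, 0.6]
opening: 0.22
```

```bash
python3 look.py w5; python3 cams.py c5;python3 needle.py top pics/c5_t.png 0.2062
```

```text
{'t': np.float64(9.8), 'qpos': array([-0.2157,  0.31  , -0.3807,  0.8826, -0.    , -1.6543]), 'dq': array([0.0001, 0.0006, 0.0144, 0.0119, 0.0021, 0.001 ]), 'effort': array([-1.58000e-02, -3.98773e+01,  2.38061e+01, -1.31800e-01,
       -2.00000e-03, -1.10000e-03]), 'eef_pos': array([ 0.495 , -0.0437,  0.0967]), 'tcp_rot': array([ 2.0688, -2.3623, -0.0031]), 'contact_force': array([ 0.1087, -0.5651,  0.6169]), 'wrist_torque': array([-0.0002,  0.022 , -0.0213]), 'opening': np.float64(0.2197)}
[[331.5 651.3]
 [193.3 600.5]
 [ 68.3 622.7]
 [214.8 318.9]
 [113.1 275.4]
 [196.5 234.3]
 [290.6 255. ]]
(400, 834, 3)
[[-7.0, -3.0], [-7.0, -5.0], [-9.0, -3.0], [-9.0, -6.0], [-11.0, -4.0], [-11.0, -6.0], [-13.0, -6.0], [-13.0, -8.0], [-15.0, -6.0], [-15.0, -8.0], [-17.0, -9.0]]
top n 11 white centre [-0.   0.8] tip [-11.3  -5.8] angle 2.67 press mm 13.3
```

View pics/w5.png

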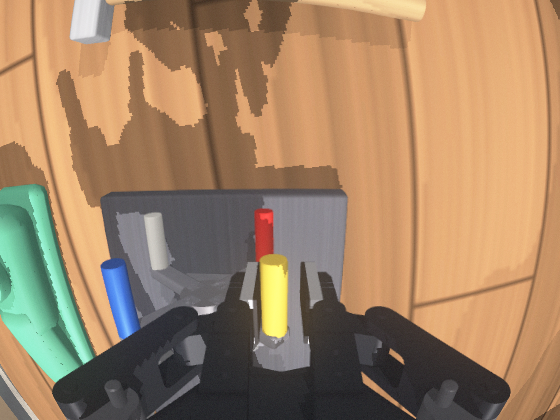

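```bash
cat > theta.py <<'E'
from h import *
import sys
p=json.load(open("fit.json"))
def run(name,s=None):
    s=s or sense();im=cv2.imread(f"pics/{name}.png")
    h=cv2.cvtColor(im,cv2.COLOR_BGR2HSV);H,S,V=[h[...,i].astype(int) for i in range(3)]
    M={0:(H>22)&(H<34)&(S>190)&(V>90),1:(H>100)&(H<125)&(S>150)&(V>50),3:((H<4)|(H>176))&(S>190)&(V>60)}
    ths=np.radians(np.arange(0,360,.5))
    for k,m in M.items():
        m=m.astype(np.uint8);m[:,500:]=0;m[380:]=0
        n,l,st,c=cv2.connectedComponentsWithStats(m)
        if n<2:continue
        i=1+np.argmax(st[1:,4])
        if st[i,4]<60:continue
        q=projw(F(p,[pin(t,k) for t in ths]),s);d=np.hypot(*(q-c[i]).T);j=d.argmin()
        print("yrbw"[0] and ["yellow","blue","white","red"][k],"px",np.round(c[i],0),"area",st[i,4],"-> theta_y",round(np.degrees(ths[j])-360*(ths[j]>np.pi),1),"res px",round(d[j],1))
run(sys.argv[1])
E
python3 theta.py w5
```

```text
blue px [120. 294.] area 1449 -> theta_y -44.0 res px 1.2
```

>>> carry_out:
  deltas: "0 0 0 0 0 0;0 0 0.2 0 0 0;0 0 0.5 0 0 0;0 0 0.5 0 0 0;0.3 -0.04 0 0 0 0;0.3 -0.04 0 0 0 0;0.3 -0.04 0 0 0 0;0.3 -0.04 0 0 0 0;0 0 0 0 0 0;0 0 0 0 0 0"
  fingers: 0.65

```text
t: 11.2
eef_pos: [0.5677, -0.0534, 0.1698]
tcp_rot: [2.07, -2.363, -0.001]
contact_force: [0.0, -0.5, -0.5]
opening: 0.353
```

```bash
python3 look.py w6; python3 theta.py w6; python3 plan.py 42 -52 16;python3 cams.py c6;python3 needle.py top pics/c6_t.png 0.2062
```

```text
{'t': np.float64(11.2), 'qpos': array([-0.2051,  0.3913, -0.0585,  1.1215, -0.    , -1.6437]), 'dq': array([ 0.0007, -0.0086, -0.0135, -0.0027, -0.0024, -0.0005]), 'effort': array([-4.32000e-02, -4.59864e+01,  2.65448e+01, -7.66000e-02,
       -6.00000e-04, -1.00000e-04]), 'eef_pos': array([ 0.5677, -0.0534,  0.1698]), 'tcp_rot': array([ 2.0697e+00, -2.3630e+00, -6.0000e-04]), 'contact_force': array([ 0.0373, -0.4794, -0.5431]), 'wrist_torque': array([0.0488, 0.0336, 0.0021]), 'opening': np.float64(0.3526)}
[[447.2 511.6]
 [334.6 491.7]
 [226.  545.9]
 [356.9 247.5]
 [257.5 229.5]
 [299.2 204.8]
 [378.6 216.1]]
blue px [281. 241.] area 1034 -> theta_y -50.5 res px 1.7
to start [ 0.04 -0.01 -1.04] cur [ 0.56756789 -0.05341296  0.16978554]
-0.07 0.01 0.05 0 0 0;-0.07 0.01 0.05 0 0 0;-0.07 0.01 0.04 0 0 0;-0.08 0.01 0.03 0 0 0;-0.08 0.01 0.02 0 0 0;-0.09 0.01 0.02 0 0 0;-0.08 0.01 0.00 0 0 0;-0.08 0.01 0.00 0 0 0;-0.09 0.01 -0.01 0 0 0;-0.08 0.01 -0.02 0 0 0;-0.08 0.02 -0.03 0 0 0;-0.08 0.01 -0.04 0 0 0;-0.07 0.01 -0.04 0 0 0;-0.07 0.00 -0.05 0 0 0;-0.06 0.01 -0.06 0 0 0;-0.05 0.01 -0.07 0 0 0
(400, 834, 3)
[[-7.0, -3.0], [-7.0, -5.0], [-9.0, -3.0], [-9.0, -6.0], [-11.0, -4.0], [-11.0, -6.0], [-13.0, -6.0], [-15.0, -6.0], [-15.0, -8.0], [-17.0, -7.0], [-17.0, -9.0]]
top n 11 white centre [-0.6  0.5] tip [-11.5  -5.7] angle 2.69 press mm 13.4
```

View pics/w6.png

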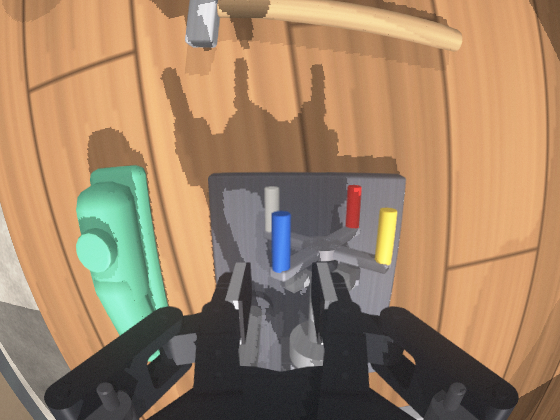

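>>> carry_out:
  deltas: "0 0 -0.5 0 0 0;0 0 -0.51 0 0 0;0 0 0 0 0 0"

```text
t: 11.72
eef_pos: [0.5655, -0.053, 0.1068]
tcp_rot: [2.067, -2.361, -0.007]
contact_force: [0.8, 0.2, 0.9]
opening: 0.353
```

>>> carry_out:
  deltas: "0 0 0 0 0 0;0 0 0 0 0 0;-0.07 0.01 0.05 0 0 0;-0.07 0.01 0.04 0 0 0;-0.07 0.01 0.04 0 0 0;-0.08 0.01 0.03 0 0 0;-0.08 0.01 0.02 0 0 0;-0.08 0.01 0.01 0 0 0;-0.08 0.01 0 0 0 0;-0.09 0.01 0 0 0 0;-0.08 0.01 -0.01 0 0 0;-0.08 0.01 -0.02 0 0 0;-0.08 0.01 -0.03 0 0 0;-0.07 0.01 -0.04 0 0 0;-0.07 0.01 -0.04 0 0 0;-0.07 0.01 -0.05 0 0 0;-0.06 0.01 -0.06 0 0 0;-0.05 0.01 -0.07 0 0 0;-0.05 0.01 -0.07 0 0 0;0 0 0 0 0 0"
  fingers: 0.78

```text
t: 14.22
eef_pos: [0.4936, -0.0432, 0.0963]
tcp_rot: [2.069, -2.363, -0.002]
contact_force: [-0.4, 0.0, -0.8]
opening: 0.221
```

```bash
python3 look.py w7; python3 theta.py w7;python3 cams.py c7;python3 needle.py top pics/c7_t.png 0.2062
```

```text
{'t': np.float64(14.225), 'qpos': array([-0.2153,  0.3073, -0.3859,  0.8793, -0.    , -1.6538]), 'dq': array([-0.0008, -0.0005,  0.0132,  0.01  , -0.0002,  0.0004]), 'effort': array([ 3.53000e-02, -3.98072e+01,  2.34148e+01,  2.19900e-01,
       -9.40000e-03,  2.00000e-03]), 'eef_pos': array([ 0.4936, -0.0432,  0.0963]), 'tcp_rot': array([ 2.0691e+00, -2.3626e+00, -2.2000e-03]), 'contact_force': array([-0.4397,  0.0442, -0.813 ]), 'wrist_torque': array([ 0.014 , -0.0913, -0.0063]), 'opening': np.float64(0.2214)}
[[328.1 652.4]
 [190.  600.6]
 [ 65.2 621.9]
 [211.  318.7]
 [110.5 275. ]
 [194.4 234.1]
 [288.1 254.8]]
blue px [273. 293.] area 2019 -> theta_y -144.5 res px 3.3
(400, 834, 3)
[[5.0, -12.0], [5.0, -14.0], [5.0, -16.0], [5.0, -18.0], [2.0, -6.0], [2.0, -8.0], [2.0, -10.0], [3.0, -12.0], [3.0, -14.0], [3.0, -16.0]]
top n 10 white centre [-0.4  0.8] tip [  3.4 -12.8] angle 1.31 press mm 6.5
```

View pics/w7.png

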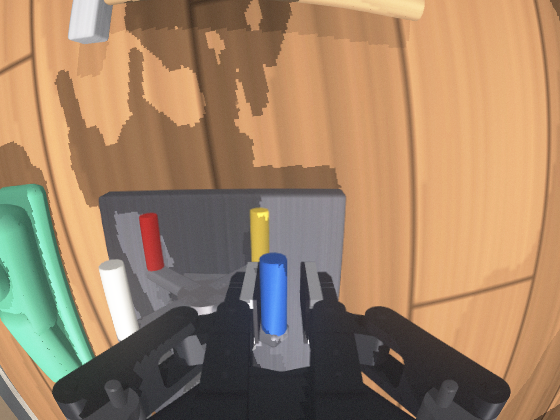

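>>> carry_out:
  deltas: "0 0 0 0 0 0;0 0 0.2 0 0 0;0 0 0.5 0 0 0;0 0 0.5 0 0 0;0.3 -0.04 0 0 0 0;0.3 -0.04 0 0 0 0;0.3 -0.04 0 0 0 0;0.32 -0.04 0 0 0 0;0 0 0 0 0 0;0 0 0 0 0 0"
  fingers: 0.65

```text
t: 15.62
eef_pos: [0.5671, -0.0528, 0.1693]
tcp_rot: [2.07, -2.363, -0.001]
contact_force: [-0.6, 0.7, -0.0]
opening: 0.356
```

```bash
python3 look.py w8; python3 theta.py w8; python3 plan.py 40 -52 16
```

```text
{'t': np.float64(15.625), 'qpos': array([-0.2043,  0.3904, -0.0615,  1.1194,  0.    , -1.6428]), 'dq': array([ 0.0005, -0.0081, -0.0148, -0.0018,  0.0008,  0.001 ]), 'effort': array([-4.15000e-02, -4.59189e+01,  2.65365e+01, -7.88000e-02,
       -4.00000e-04, -0.00000e+00]), 'eef_pos': array([ 0.5671, -0.0528,  0.1693]), 'tcp_rot': array([ 2.0696e+00, -2.3631e+00, -7.0000e-04]), 'contact_force': array([-0.6393,  0.742 , -0.0232]), 'wrist_torque': array([-0.0302, -0.0198,  0.0273]), 'opening': np.float64(0.3558)}
[[446.8 512.4]
 [333.7 492.3]
 [224.6 546.5]
 [356.1 247.1]
 [256.5 229.1]
 [298.5 204.4]
 [378.1 215.7]]
blue px [387. 235.] area 666 -> theta_y -146.5 res px 0.6
to start [ 0.03 -0.02 -1.01] cur [ 0.56699117 -0.05280004  0.1692002 ]
-0.07 0.01 0.05 0 0 0;-0.07 0.01 0.04 0 0 0;-0.07 0.01 0.04 0 0 0;-0.08 0.01 0.03 0 0 0;-0.08 0.01 0.02 0 0 0;-0.08 0.01 0.01 0 0 0;-0.08 0.01 0.00 0 0 0;-0.09 0.01 0.00 0 0 0;-0.08 0.01 -0.01 0 0 0;-0.08 0.01 -0.02 0 0 0;-0.08 0.01 -0.03 0 0 0;-0.07 0.01 -0.04 0 0 0;-0.07 0.01 -0.04 0 0 0;-0.07 0.01 -0.05 0 0 0;-0.06 0.01 -0.06 0 0 0;-0.05 0.01 -0.07 0 0 0
```

View pics/w8.png

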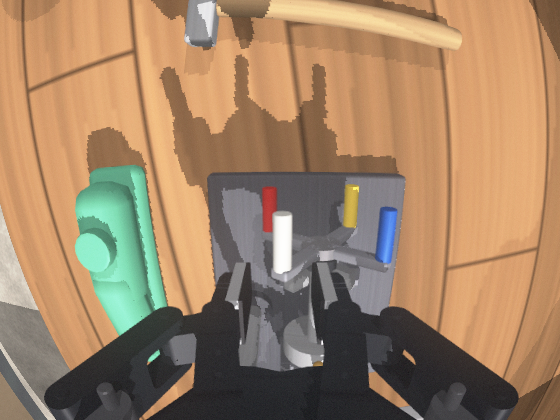

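>>> carry_out:
  deltas: "0 0 -0.5 0 0 0;0 -0.01 -0.5 0 0 0;0 0 0 0 0 0"

```text
t: 16.05
eef_pos: [0.5647, -0.0529, 0.1069]
tcp_rot: [2.067, -2.361, -0.007]
contact_force: [-0.3, -0.2, 0.6]
opening: 0.346
```

>>> carry_out:
  deltas: "0 0 0 0 0 0;0 0 0 0 0 0;-0.07 0.01 0.05 0 0 0;-0.07 0.01 0.04 0 0 0;-0.07 0.01 0.04 0 0 0;-0.08 0.01 0.03 0 0 0;-0.08 0.01 0.02 0 0 0;-0.08 0.01 0.01 0 0 0;-0.08 0.01 0 0 0 0;-0.09 0.01 0 0 0 0;-0.08 0.01 -0.01 0 0 0;-0.08 0.01 -0.02 0 0 0;-0.08 0.01 -0.03 0 0 0;-0.07 0.01 -0.04 0 0 0;-0.07 0.01 -0.04 0 0 0;-0.07 0.01 -0.05 0 0 0;-0.06 0.01 -0.06 0 0 0;-0.05 0.01 -0.07 0 0 0;-0.05 0.01 -0.07 0 0 0;0 0 0 0 0 0"
  fingers: 0.78

```text
t: 18.55
eef_pos: [0.493, -0.0431, 0.0962]
tcp_rot: [2.069, -2.363, -0.002]
contact_force: [2.2, -0.6, -1.6]
opening: 0.22
```

```bash
python3 cams.py c9;python3 needle.py top pics/c9_t.png 0.2062
```

```text
(400, 834, 3)
[[-5.0, -5.0], [-4.0, -7.0], [-4.0, -9.0], [-6.0, -7.0], [-6.0, -9.0], [-6.0, -11.0], [-8.0, -10.0], [-8.0, -12.0], [-8.0, -14.0], [-10.0, -12.0], [-10.0, -14.0]]
top n 11 white centre [0.  0.8] tip [-6.8 -9.8] angle 2.18 press mm 10.9
```

>>> carry_out:
  deltas: "0 0 0 0 0 0;0 0 0.2 0 0 0;0 0 0.5 0 0 0;0 0 0.5 0 0 0;0.3 -0.04 0 0 0 0;0.3 -0.04 0 0 0 0;0.3 -0.04 0 0 0 0;0.32 -0.04 0 0 0 0;0 0 0 0 0 0;0 0 0 0 0 0"
  fingers: 0.65

```text
t: 19.9
eef_pos: [0.5664, -0.0528, 0.1692]
tcp_rot: [2.069, -2.363, -0.001]
contact_force: [-0.6, 0.3, 0.2]
opening: 0.351
```

```bash
python3 look.py w10; python3 theta.py w10; python3 plan.py 40 -52 16|head -1
```

```text
{'t': np.float64(19.9), 'qpos': array([-0.2045,  0.3892, -0.0634,  1.119 , -0.    , -1.643 ]), 'dq': array([ 0.0007, -0.0057, -0.0113, -0.0049,  0.0009, -0.    ]), 'effort': array([-4.09000e-02, -4.58536e+01,  2.65244e+01, -7.25000e-02,
       -6.00000e-04, -0.00000e+00]), 'eef_pos': array([ 0.5664, -0.0528,  0.1692]), 'tcp_rot': array([ 2.0695e+00, -2.3630e+00, -1.0000e-03]), 'contact_force': array([-0.6385,  0.3157,  0.2453]), 'wrist_torque': array([ 0.0022, -0.0057,  0.0207]), 'opening': np.float64(0.3505)}
[[445.7 512.7]
 [332.5 492.5]
 [223.3 546.5]
 [355.  247.3]
 [255.4 229.2]
 [297.7 204.5]
 [377.2 215.8]]
blue px [351. 206.] area 397 -> theta_y 127.5 res px 1.2
to start [ 0.04 -0.02 -1.01] cur [ 0.56628189 -0.05279548  0.16916363]
```

View pics/w10.png

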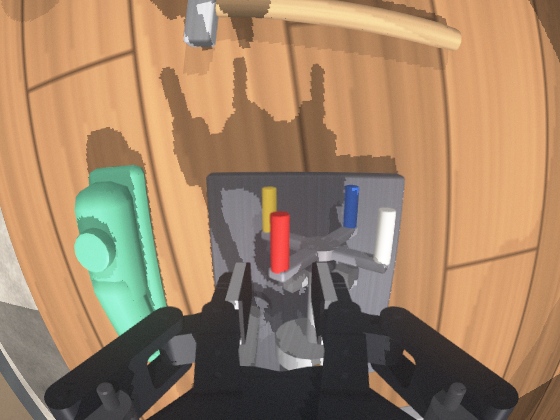

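>>> carry_out:
  deltas: "0 0 -0.5 0 0 0;0 -0.01 -0.5 0 0 0;0 0 0 0 0 0"

```text
t: 20.32
eef_pos: [0.564, -0.053, 0.1069]
tcp_rot: [2.067, -2.361, -0.007]
contact_force: [-1.4, 0.7, 0.2]
opening: 0.35
```

>>> carry_out:
  deltas: "0 0 0 0 0 0;0 0 0 0 0 0;-0.07 0.01 0.05 0 0 0;-0.07 0.01 0.04 0 0 0;-0.07 0.01 0.04 0 0 0;-0.08 0.01 0.03 0 0 0;-0.08 0.01 0.02 0 0 0;-0.08 0.01 0.01 0 0 0;-0.08 0.01 0 0 0 0;-0.09 0.01 0 0 0 0;-0.08 0.01 -0.01 0 0 0;-0.08 0.01 -0.02 0 0 0;-0.08 0.01 -0.03 0 0 0;-0.07 0.01 -0.04 0 0 0;-0.07 0.01 -0.04 0 0 0;-0.07 0.01 -0.05 0 0 0;-0.06 0.01 -0.06 0 0 0;-0.05 0.01 -0.07 0 0 0;-0.04 0.01 -0.06 0 0 0;0 0 0 0 0 0"
  fingers: 0.78

```text
t: 22.82
eef_pos: [0.4928, -0.0431, 0.0968]
tcp_rot: [2.069, -2.362, -0.003]
contact_force: [1.3, -0.4, -1.1]
opening: 0.218
```

```bash
python3 cams.py c11;python3 needle.py top pics/c11_t.png 0.2062
```

```text
(400, 834, 3)
[[-4.0, 8.0], [-4.0, 5.0], [-7.0, 11.0], [-7.0, 9.0], [-6.0, 7.0], [-6.0, 5.0], [-9.0, 13.0], [-9.0, 11.0], [-9.0, 9.0], [-12.0, 15.0], [-11.0, 13.0]]
top n 11 white centre [0.  0.3] tip [-7.6  9.6] angle 4.04 press mm 20.2
```

>>> carry_out:
  deltas: "0 0 0 0 0 0;0 0 0.2 0 0 0;0 0 0.5 0 0 0;0 0 0.5 0 0 0;0.3 -0.04 0 0 0 0;0.3 -0.04 0 0 0 0;0.3 -0.04 0 0 0 0;0.32 -0.04 0 0 0 0;0 0 0 0 0 0;0 0 0 0 0 0"
  fingers: 0.65

```text
t: 24.18
eef_pos: [0.5663, -0.0528, 0.1698]
tcp_rot: [2.069, -2.363, -0.001]
contact_force: [0.0, 0.3, -0.1]
opening: 0.35
```

```bash
python3 look.py w12; python3 theta.py w12; python3 plan.py 40 20 6
```

```text
{'t': np.float64(24.175), 'qpos': array([-0.2044,  0.3889, -0.0624,  1.1205, -0.    , -1.643 ]), 'dq': array([-0.0003, -0.0067, -0.0116, -0.0063,  0.0011,  0.003 ]), 'effort': array([-3.92000e-02, -4.58423e+01,  2.65244e+01, -6.46000e-02,
       -3.00000e-04, -1.00000e-04]), 'eef_pos': array([ 0.5663, -0.0528,  0.1698]), 'tcp_rot': array([ 2.0695e+00, -2.3628e+00, -1.2000e-03]), 'contact_force': array([ 0.0255,  0.3136, -0.1134]), 'wrist_torque': array([-0.0296, -0.0076,  0.0352]), 'opening': np.float64(0.3505)}
[[445.3 512. ]
 [332.3 491.7]
 [223.2 545.6]
 [354.6 246.9]
 [255.3 228.9]
 [297.5 204.3]
 [376.9 215.5]]
blue px [275. 194.] area 119 -> theta_y 50.5 res px 13.8
to start [ 0.04 -0.02 -1.02] cur [ 0.56618333 -0.05274781  0.1697325 ]
-0.04 0.00 0.03 0 0 0;-0.04 0.01 0.03 0 0 0;-0.04 0.01 0.02 0 0 0;-0.04 0.00 0.03 0 0 0;-0.04 0.01 0.02 0 0 0;-0.05 0.00 0.01 0 0 0
```

View pics/w12.png

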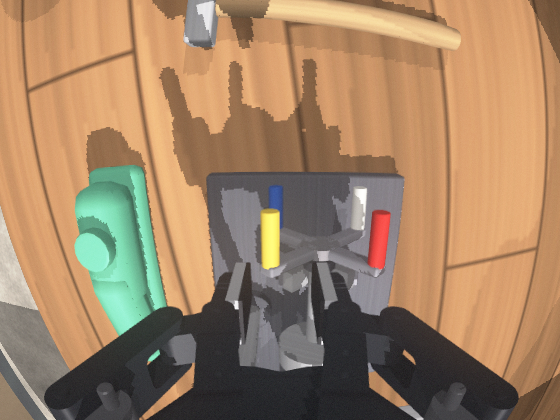

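```bash
python3 cams.py c12;python3 needle.py top pics/c12_t.png 0.2062
python3 - <<'E'
from h import *
a=cv2.imread("pics/w12.png")[160:300,200:400]
cv2.imwrite("pics/w12z.png",cv2.resize(a,None,fx=4,fy=4,interpolation=cv2.INTER_CUBIC))
s=sense();p=json.load(open("fit.json"))
for a in range(36,52,2): print(a,np.round(projw(F(p,[pin(np.radians(a),k) for k in (0,2,3)]),s),0).tolist())
E
```

```text
(400, 834, 3)
[[-6.0, 3.0], [-8.0, 5.0], [-8.0, 3.0], [-10.0, 5.0], [-10.0, 3.0], [-13.0, 6.0], [-12.0, 4.0], [-15.0, 8.0], [-15.0, 6.0], [-17.0, 8.0], [-17.0, 6.0], [-19.0, 8.0]]
top n 12 white centre [-0.6  0.6] tip [-12.3   5.3] angle 3.55 press mm 17.8
36 [[282.0, 243.0], [349.0, 207.0], [385.0, 236.0]]
38 [[279.0, 242.0], [351.0, 207.0], [384.0, 236.0]]
40 [[277.0, 242.0], [353.0, 207.0], [383.0, 237.0]]
42 [[275.0, 241.0], [354.0, 208.0], [382.0, 238.0]]
44 [[273.0, 240.0], [356.0, 208.0], [381.0, 239.0]]
46 [[271.0, 239.0], [358.0, 209.0], [380.0, 239.0]]
48 [[270.0, 239.0], [359.0, 209.0], [378.0, 240.0]]
50 [[268.0, 238.0], [361.0, 209.0], [377.0, 241.0]]
```

View pics/c12.png

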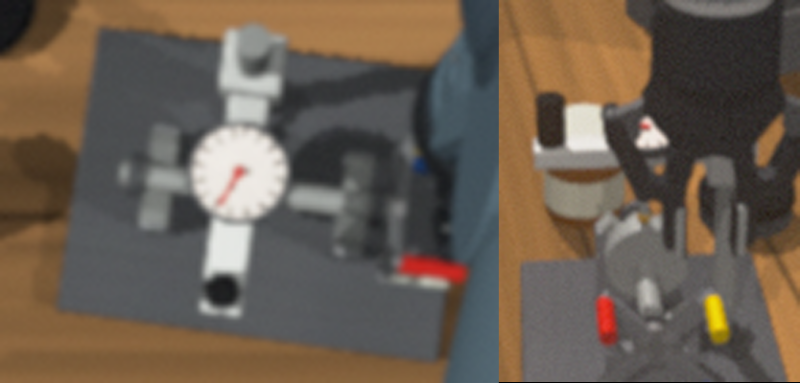

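View pics/w12z.png

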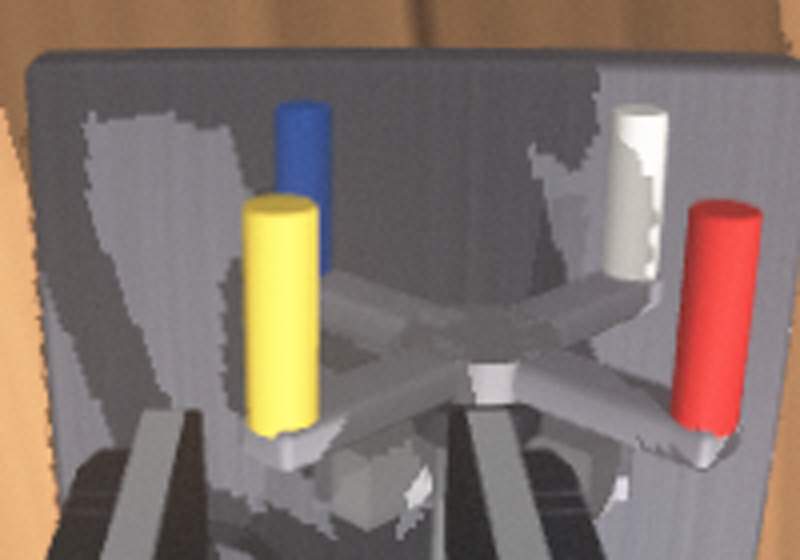

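View pics/c11.png

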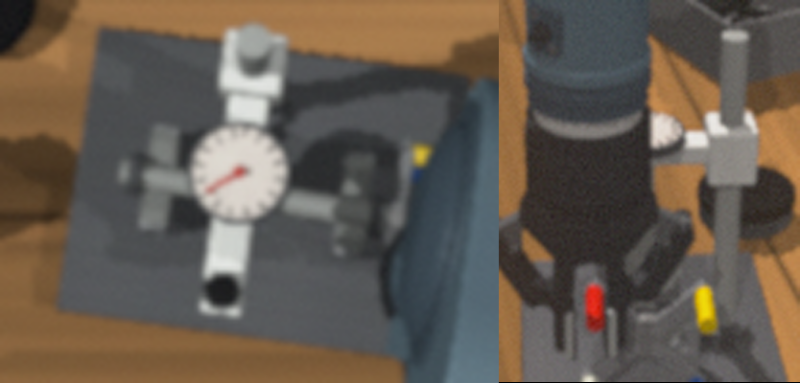

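```bash
python3 - <<'E'
import numpy as np
from scipy.optimize import least_squares
th=np.radians([-17.7,-50.5,-141,-231.5,-314]);d=np.array([16.5,13.4,6.5,10.9,17.8])
def h(ph): # top under ball tip: disc r30, ball r5
    return 6*np.cos(ph)+np.sqrt(35**2-(6*np.sin(ph))**2)
r=least_squares(lambda x:x[0]+h(th-x[1])-h(0)-d,[18,.5]);print(r.x[0],np.degrees(r.x[1]),r.fun,r.x[0]+h(np.pi)-h(0))
E
python3 - <<'E'
import sys;sys.path.insert(0,'.')
from h import *
p=json.load(open("fit.json"))
cur=sense()["eef_pos"];print(cur)
for a in (-44,-48,-52,-56,-60,-64):
    q=pin(np.radians(a),0);q[2]+=.006;print(a,np.round((F(p,q)[0]-cur)/.06,3), F(p,q)[0])
E
```

```text
18.4436164390269 26.50387190849557 [-0.00609962 -0.09880315  0.06166677 -0.1990343   0.24227031] 6.443616439026897
[ 0.5663204  -0.05277692  0.16973592]
-44 [-1.064  0.126 -0.713] [ 0.50246897 -0.04523095  0.12696699]
-48 [-1.104  0.131 -0.755] [ 0.50006567 -0.04491238  0.12445653]
-52 [-1.141  0.136 -0.799] [ 0.49784182 -0.04461759  0.12178307]
-56 [-1.175  0.14  -0.846] [ 0.49580827 -0.04434803  0.11895965]
-60 [-1.206  0.145 -0.896] [ 0.49397492 -0.04410501  0.116     ]
-64 [-1.233  0.148 -0.947] [ 0.49235069 -0.04388971  0.11291856]
```

>>> carry_out:
  deltas: "-0.28 0.03 0 0 0 0;-0.28 0.03 0 0 0 0;-0.28 0.03 0 0 0 0;-0.28 0.04 0 0 0 0;0 0 -0.3 0 0 0;0 0 -0.3 0 0 0;0 0 0 0 0 0;0 0 0 0 0 0"
  fingers: 1

```text
t: 25.32
eef_pos: [0.5, -0.0452, 0.1342]
tcp_rot: [-2.07, 2.363, -0.001]
contact_force: [0.5, 0.5, 0.1]
opening: 0.005
```

```bash
python3 look.py w13;python3 cams.py c13;python3 needle.py top pics/c13_t.png 0.2062
```

```text
{'t': np.float64(25.325), 'qpos': array([-0.2165,  0.2836, -0.3113,  0.9756, -0.    , -1.6551]), 'dq': array([-0.0011, -0.0045,  0.0115, -0.0021,  0.001 ,  0.0001]), 'effort': array([ 8.30000e-03, -3.91938e+01,  2.44770e+01,  4.26000e-02,
       -1.00000e-04, -0.00000e+00]), 'eef_pos': array([ 0.5   , -0.0452,  0.1342]), 'tcp_rot': array([-2.0697e+00,  2.3632e+00, -5.0000e-04]), 'contact_force': array([0.5043, 0.5121, 0.0629]), 'wrist_torque': array([ 0.0631, -0.0261,  0.0229]), 'opening': np.float64(0.0049)}
[[336.5 589.3]
 [210.8 543. ]
 [ 92.7 572.4]
 [237.9 277.2]
 [146.6 249.3]
 [214.7 218.2]
 [296.7 233.1]]
(400, 834, 3)
[[-6.0, 3.0], [-8.0, 5.0], [-8.0, 3.0], [-10.0, 5.0], [-13.0, 6.0], [-12.0, 4.0], [-15.0, 8.0], [-15.0, 6.0], [-17.0, 8.0], [-17.0, 6.0]]
top n 10 white centre [-0.1  0.6] tip [-12.    5.4] angle 3.56 press mm 17.8
```

View pics/w13.png

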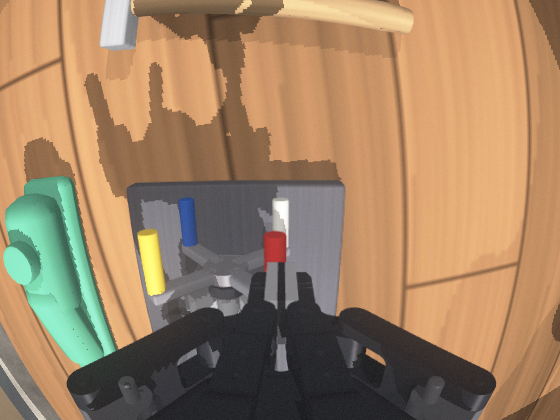

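View pics/c13_s.png

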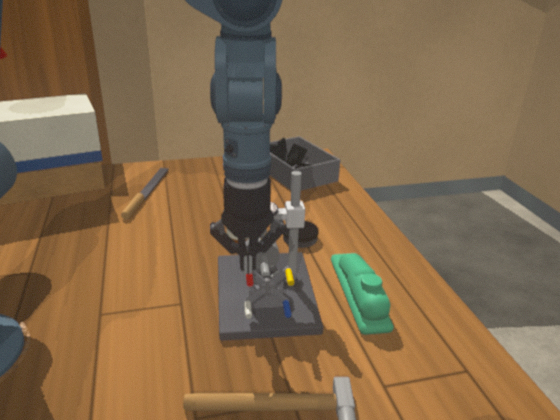

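>>> carry_out:
  deltas: "0 0 -0.06 0 0 0;-0.01 0 -0.04 0 0 0;-0.01 0 -0.04 0 0 0;-0.01 0 -0.04 0 0 0;-0.01 0 -0.04 0 0 0;0 0 0 0 0 0"

```text
t: 26.22
eef_pos: [0.4949, -0.0457, 0.1207]
tcp_rot: [2.066, -2.36, -0.002]
contact_force: [-6.3, -1.9, 9.2]
opening: 0.002
```

```bash
python3 look.py w14;python3 cams.py c14;python3 needle.py top pics/c14_t.png 0.2062; python3 theta.py w14
```

```text
{'t': np.float64(26.225), 'qpos': array([-0.2181,  0.2894, -0.3412,  0.9442, -0.0028, -1.6561]), 'dq': array([-0.0019,  0.0017,  0.0032, -0.0089,  0.0082, -0.0014]), 'effort': array([ 8.14400e-01, -3.59848e+01,  2.49879e+01, -2.69740e+00,
        8.38200e-01,  7.90000e-03]), 'eef_pos': array([ 0.4949, -0.0457,  0.1207]), 'tcp_rot': array([ 2.0662, -2.3605, -0.0024]), 'contact_force': array([-6.2832, -1.9284,  9.2256]), 'wrist_torque': array([-0.3655,  1.4402,  0.0121]), 'opening': np.float64(0.0021)}
[[329.3 612.5]
 [199.9 563.8]
 [ 80.4 590.3]
 [224.5 293. ]
 [131.2 260.3]
 [204.4 225.8]
 [289.6 242.5]]
(400, 834, 3)
[[-4.0, 5.0], [-6.0, 7.0], [-6.0, 5.0], [-6.0, 3.0], [-9.0, 9.0], [-8.0, 7.0], [-8.0, 5.0], [-11.0, 11.0], [-11.0, 9.0], [-13.0, 13.0], [-13.0, 10.0]]
top n 11 white centre [-0.2  0.7] tip [-8.6  7.5] angle 3.86 press mm 19.3
blue px [166. 228.] area 585 -> theta_y 37.5 res px 5.1
```

View pics/w14.png

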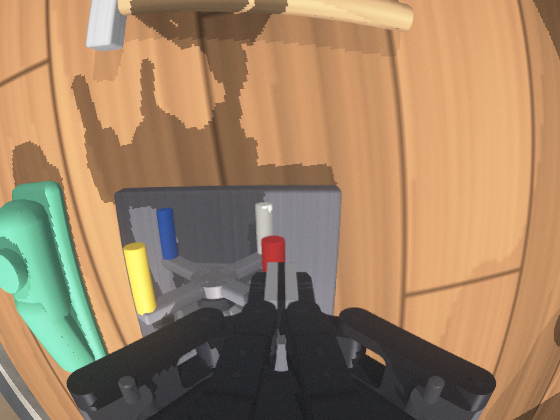

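View pics/c14.png

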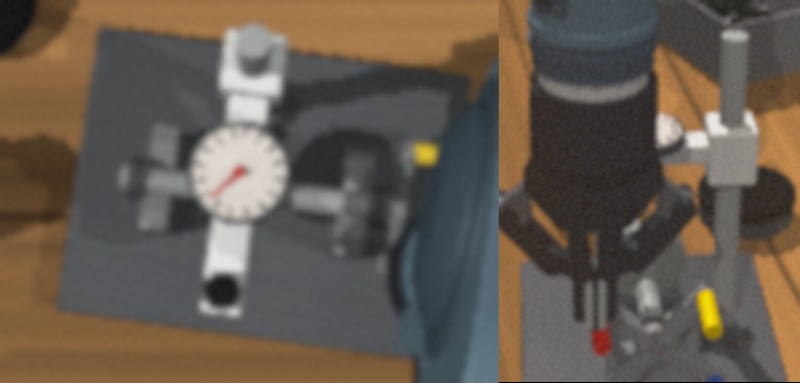

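>>> carry_out:
  deltas: "0 0 0.05 0 0 0;0 0 0.1 0 0 0;0 0 0.3 0 0 0;0 0 0.4 0 0 0;0 0 0 0 0 0;0 0 0 0 0 0"
  fingers: 0.65

```text
t: 27.12
eef_pos: [0.4974, -0.0451, 0.1708]
tcp_rot: [2.07, -2.363, -0.001]
contact_force: [-0.3, 0.2, -0.2]
opening: 0.347
```

```bash
python3 look.py w15;python3 cams.py c15;python3 needle.py top pics/c15_t.png 0.2062; python3 theta.py w15
```

```text
{'t': np.float64(27.125), 'qpos': array([-2.1750e-01,  2.5330e-01, -2.5220e-01,  1.0657e+00,  1.0000e-04,
       -1.6561e+00]), 'dq': array([-0.0013,  0.0093, -0.0169,  0.0013,  0.0007, -0.001 ]), 'effort': array([ 9.00000e-04, -3.96440e+01,  2.63927e+01, -2.61000e-02,
        8.00000e-04, -0.00000e+00]), 'eef_pos': array([ 0.4974, -0.0451,  0.1708]), 'tcp_rot': array([ 2.0697e+00, -2.3633e+00, -5.0000e-04]), 'contact_force': array([-0.3253,  0.1962, -0.2233]), 'wrist_torque': array([0.0194, 0.012 , 0.0101]), 'opening': np.float64(0.3475)}
[[326.6 532.3]
 [214.1 489.8]
 [105.7 520.6]
 [241.1 248.8]
 [161.9 229.7]
 [219.7 205.7]
 [291.3 216.9]]
(400, 834, 3)
[[-6.0, 3.0], [-8.0, 5.0], [-8.0, 3.0], [-10.0, 7.0], [-10.0, 5.0], [-13.0, 8.0], [-13.0, 6.0], [-12.0, 4.0], [-15.0, 8.0], [-15.0, 6.0], [-17.0, 8.0]]
top n 11 white centre [-0.2  0.6] tip [-11.4   5.8] angle 3.61 press mm 18.1
blue px [187. 206.] area 355 -> theta_y 39.5 res px 5.6
```

View pics/w15.png

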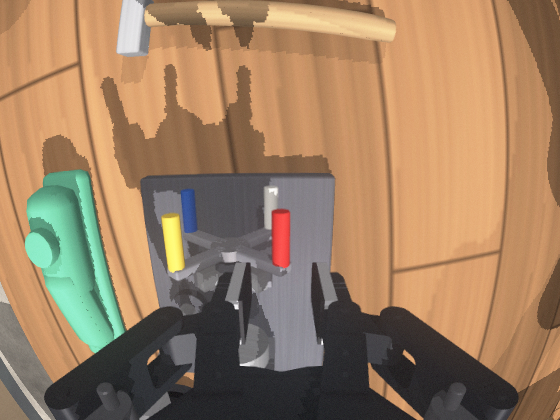

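View pics/c15.png

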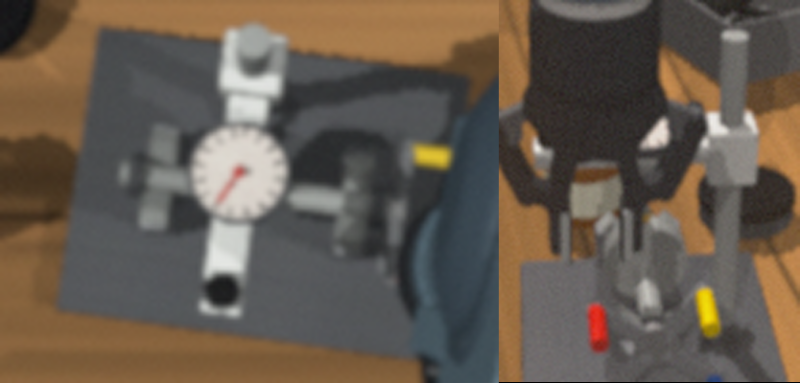

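```bash
python3 - <<'E'
from h import *
s=sense();p=json.load(open("fit.json"))
for a in range(26,50,3): print(a,np.round(projw(F(p,[pin(np.radians(a),k) for k in (0,3)]),s),0).tolist())
E
python3 plan.py 40 20 8
```

```text
26 [[183.0, 247.0], [288.0, 234.0]]
29 [[180.0, 246.0], [286.0, 235.0]]
32 [[177.0, 245.0], [284.0, 236.0]]
35 [[174.0, 244.0], [282.0, 238.0]]
38 [[172.0, 243.0], [280.0, 239.0]]
41 [[170.0, 242.0], [277.0, 240.0]]
44 [[168.0, 241.0], [274.0, 241.0]]
47 [[166.0, 240.0], [271.0, 242.0]]
to start [ 1.2  -0.15 -1.03] cur [ 0.49680542 -0.04497069  0.17028879]
-0.03 0.00 0.02 0 0 0;-0.03 0.01 0.02 0 0 0;-0.03 0.00 0.02 0 0 0;-0.03 0.01 0.02 0 0 0;-0.03 0.00 0.02 0 0 0;-0.03 0.00 0.02 0 0 0;-0.03 0.01 0.01 0 0 0;-0.04 0.00 0.01 0 0 0
```

>>> carry_out:
  deltas: "0.3 -0.04 0 0 0 0;0.3 -0.04 0 0 0 0;0.3 -0.04 0 0 0 0;0.27 -0.03 0 0 0 0;0 0 0 0 0 0;0 0 -0.5 0 0 0;0 0 -0.5 0 0 0;0 0 0 0 0 0"

```text
t: 28.28
eef_pos: [0.5643, -0.0535, 0.1087]
tcp_rot: [2.067, -2.36, -0.009]
contact_force: [-0.1, -0.3, -0.0]
opening: 0.346
```

>>> carry_out:
  deltas: "0 0 0 0 0 0;0 0 0 0 0 0;0 0 0 0 0 0"
  fingers: 0.78

```text
t: 28.65
eef_pos: [0.5685, -0.0543, 0.1125]
tcp_rot: [-2.069, 2.362, -0.003]
contact_force: [-0.1, 0.3, 1.0]
opening: 0.22
```

```bash
python3 look.py w16;python3 cams.py c16;python3 needle.py top pics/c16_t.png 0.2062; python3 plan.py 36.5 26.5 4; python3 plan.py 26.5 20 2
```

```text
{'t': np.float64(28.65), 'qpos': array([-0.2063,  0.4282, -0.1571,  0.9834, -0.    , -1.6449]), 'dq': array([ 0.0003,  0.0047, -0.0074, -0.0031,  0.0001,  0.0002]), 'effort': array([-3.00000e-04, -4.68384e+01,  2.50455e+01, -2.70000e-03,
       -1.00000e-04, -1.00000e-04]), 'eef_pos': array([ 0.5685, -0.0543,  0.1125]), 'tcp_rot': array([-2.069 ,  2.3625, -0.0026]), 'contact_force': array([-0.1443,  0.2907,  0.9892]), 'wrist_torque': array([-0.0256, -0.0543,  0.0144]), 'opening': np.float64(0.2204)}
[[473.  592.2]
 [345.5 578.2]
 [218.6 638.2]
 [384.5 298.2]
 [252.2 267.9]
 [305.1 227.9]
 [404.2 244.4]]
(400, 834, 3)
[[-6.0, 3.0], [-8.0, 5.0], [-8.0, 3.0], [-10.0, 7.0], [-10.0, 5.0], [-13.0, 8.0], [-13.0, 6.0], [-15.0, 8.0], [-15.0, 6.0], [-17.0, 8.0]]
top n 10 white centre [-0.5  0.5] tip [-11.3   5.9] angle 3.62 press mm 18.1
to start [-0.03  0.01 -0.03] cur [ 0.56803341 -0.05420512  0.11182118]
-0.03 0.00 0.02 0 0 0;-0.03 0.01 0.02 0 0 0;-0.03 0.00 0.02 0 0 0;-0.03 0.01 0.02 0 0 0
to start [-0.15  0.02  0.05] cur [ 0.56803341 -0.05420512  0.11182118]
-0.04 0.01 0.02 0 0 0;-0.05 0.00 0.02 0 0 0
```

View pics/w16.png

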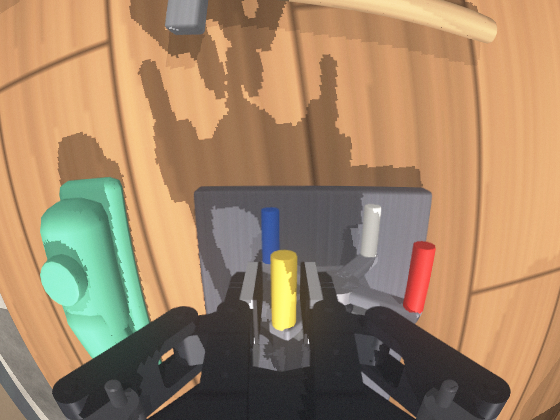

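>>> carry_out:
  deltas: "-0.03 0 0 0 0 0;-0.03 0.01 0.01 0 0 0;-0.03 0 0.01 0 0 0;-0.03 0.01 0.01 0 0 0;-0.03 0 0.01 0 0 0;-0.03 0.01 0.02 0 0 0;-0.02 0 0.01 0 0 0;0 0 0 0 0 0;0 0 0 0 0 0"

```text
t: 29.92
eef_pos: [0.5561, -0.0524, 0.1158]
tcp_rot: [-2.069, 2.363, -0.001]
contact_force: [4.4, -0.1, 3.2]
opening: 0.221
```

```bash
python3 look.py w17;python3 cams.py c17;python3 needle.py top pics/c17_t.png 0.2062
```

```text
{'t': np.float64(29.925), 'qpos': array([-0.2076,  0.4033, -0.1868,  0.9799,  0.    , -1.6461]), 'dq': array([-0.0004,  0.0044, -0.0036,  0.0018,  0.0003,  0.0002]), 'effort': array([ 1.87200e-01, -4.35176e+01,  2.14493e+01,  1.90440e+00,
       -5.93000e-02, -1.46000e-02]), 'eef_pos': array([ 0.5561, -0.0524,  0.1158]), 'tcp_rot': array([-2.0694e+00,  2.3630e+00, -1.1000e-03]), 'contact_force': array([ 4.3659, -0.1234,  3.15  ]), 'wrist_torque': array([-0.1365, -0.8059, -0.0573]), 'opening': np.float64(0.2211)}
[[450.5 594.7]
 [320.4 575. ]
 [192.6 629. ]
 [356.9 295.1]
 [229.8 264.5]
 [287.3 226. ]
 [384.7 242.4]]
(400, 834, 3)
[[-6.0, 5.0], [-6.0, 3.0], [-8.0, 7.0], [-8.0, 5.0], [-11.0, 9.0], [-10.0, 7.0], [-13.0, 10.0], [-13.0, 8.0], [-13.0, 6.0], [-15.0, 10.0], [-15.0, 8.0], [-17.0, 10.0]]
top n 12 white centre [-0.9  0.6] tip [-11.3   7.4] angle 3.72 press mm 18.6
```

View pics/c17.png

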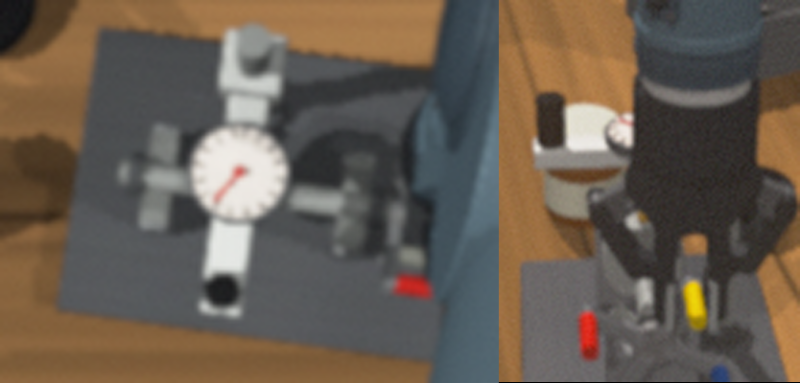

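>>> carry_out:
  deltas: "0 0 0 0 0 0;0.03 0 0 0 0 0;0 0 0 0 0 0;0 0 0.2 0 0 0;0 0 0.5 0 0 0;0 0 0.5 0 0 0;0 0 0.5 0 0 0;0 0 0 0 0 0;0 0 0 0 0 0"
  fingers: 0.65

```text
t: 31.2
eef_pos: [0.5573, -0.0523, 0.2172]
tcp_rot: [2.07, -2.363, -0.001]
contact_force: [-0.2, 0.1, -0.6]
opening: 0.35
```

```bash
python3 look.py w18;python3 cams.py c18;python3 needle.py top pics/c18_t.png 0.2062
python3 - <<'E'
from h import *
s=sense();p=json.load(open("fit.json"))
for a in range(18,42,3): print(a,np.round(projw(F(p,[pin(np.radians(a),k) for k in (0,1,2,3)]),s),0).tolist())
E
```

```text
{'t': np.float64(31.2), 'qpos': array([-0.2069,  0.3501,  0.005 ,  1.2261, -0.    , -1.6454]), 'dq': array([-0.0017,  0.0132, -0.0241, -0.0028, -0.0007, -0.0002]), 'effort': array([ 1.21000e-02, -4.59283e+01,  2.76271e+01,  5.10000e-03,
        1.00000e-04, -0.00000e+00]), 'eef_pos': array([ 0.5573, -0.0523,  0.2172]), 'tcp_rot': array([ 2.0695e+00, -2.3632e+00, -6.0000e-04]), 'contact_force': array([-0.2411,  0.0915, -0.6205]), 'wrist_torque': array([0.0497, 0.0049, 0.0385]), 'opening': np.float64(0.3505)}
[[411.9 455.7]
 [311.8 433.2]
 [216.3 476.3]
 [329.3 222.8]
 [248.9 210.2]
 [286.4 192.3]
 [353.8 200.9]]
(400, 834, 3)
[[-6.0, 5.0], [-6.0, 3.0], [-8.0, 5.0], [-8.0, 3.0], [-10.0, 7.0], [-10.0, 5.0], [-13.0, 8.0], [-13.0, 6.0], [-15.0, 10.0], [-15.0, 8.0], [-17.0, 10.0], [-17.0, 8.0]]
top n 12 white centre [-0.8  0.4] tip [-11.4   6.4] angle 3.66 press mm 18.3
18 [[287.0, 223.0], [251.0, 201.0], [315.0, 193.0], [361.0, 211.0]]
21 [[284.0, 223.0], [252.0, 200.0], [318.0, 193.0], [360.0, 211.0]]
24 [[280.0, 222.0], [253.0, 199.0], [320.0, 193.0], [360.0, 212.0]]
27 [[277.0, 222.0], [255.0, 199.0], [323.0, 193.0], [359.0, 213.0]]
30 [[274.0, 221.0], [256.0, 198.0], [325.0, 194.0], [358.0, 214.0]]
33 [[271.0, 221.0], [258.0, 198.0], [328.0, 194.0], [357.0, 215.0]]
36 [[268.0, 220.0], [260.0, 197.0], [330.0, 194.0], [356.0, 216.0]]
39 [[266.0, 219.0], [261.0, 196.0], [332.0, 195.0], [355.0, 216.0]]
```

View pics/w18.png

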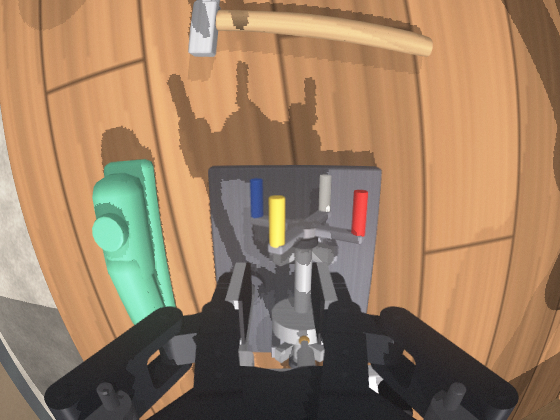

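View pics/c18.png

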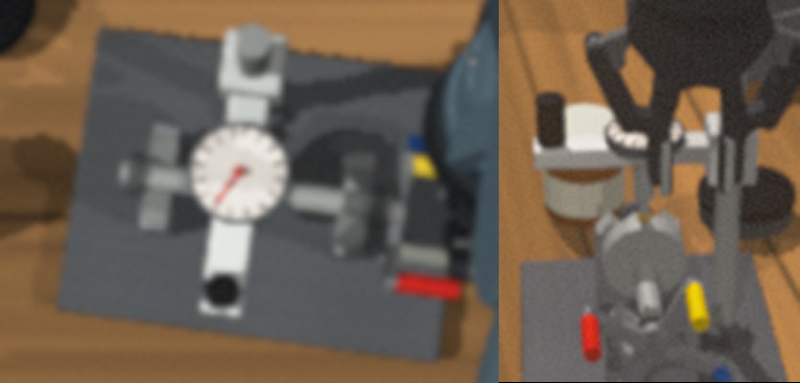

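Run:
```python
from h import *
s=sense();p=json.load(open("fit.json"))
im=cv2.imread("pics/w18.png");z=5
o=[]
for ph in (-20,0,20):
    a=cv2.resize(im[280:350,250:340],None,fx=3,fy=3,interpolation=cv2.INTER_CUBIC) if 0 else cv2.resize(im[275:355,258:338],None,fx=3.3,fy=3.3,interpolation=cv2.INTER_CUBIC)
    f=np.radians(ph);t=np.linspace(0,2*np.pi,80)
    for y,c in ((-.009,(0,255,0)),(.009,(0,0,255))):
        P=np.c_[.006*np.sin(f)+.03*np.sin(t),0*t+y,.085+.006*np.cos(f)+.03*np.cos(t)]
        q=(projw(F(p,P),s)-[258,275]+.5)*3.3
        for u in q:
            if 0<=u[0]<264 and 0<=u[1]<264:a[int(u[1]),int(u[0])]=c
    o.append(a)
cv2.imwrite("pics/ov.png",np.hstack(o))
```

```text
(no output)
```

View pics/ov.png

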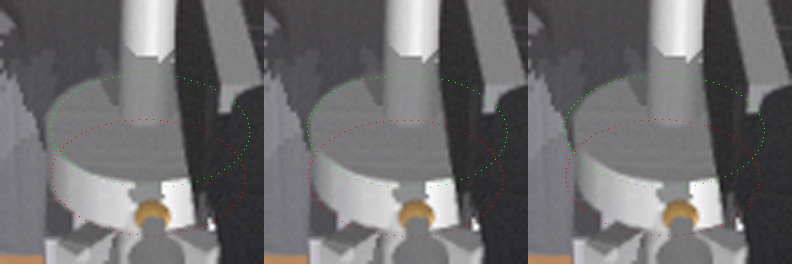

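>>> carry_out:
  deltas: "0 0 0.5 0 0 0;0 -0.3 0.5 0 0 0;0 -0.3 0.3 0 0 0;0 -0.3 0 0 0 0;0 0 0 0 0 0;0 0 0 0 0 0;0 0 0 0 0 0;0 0 0 0 0 0"

```text
t: 32.35
eef_pos: [0.5574, -0.1058, 0.2952]
tcp_rot: [2.07, -2.362, -0.001]
contact_force: [-0.4, 0.8, 0.0]
opening: 0.35
```

```bash
python3 cams.py c19;python3 needle.py top pics/c19_t.png 0.2062
```

```text
(400, 834, 3)
[[-6.0, 5.0], [-6.0, 3.0], [-8.0, 5.0], [-8.0, 3.0], [-10.0, 7.0], [-10.0, 5.0], [-13.0, 8.0], [-13.0, 6.0], [-15.0, 10.0], [-15.0, 8.0], [-17.0, 10.0], [-17.0, 8.0]]
top n 12 white centre [-0.4  0.5] tip [-11.3   6.4] angle 3.66 press mm 18.3
```

View pics/c19.png

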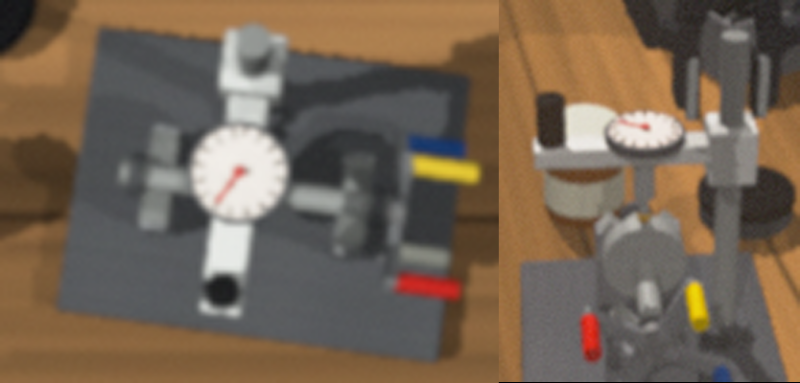

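```bash
python3 -c "
from rig import *
print(job_done())"
```

```text
the job is handed in; nothing more can be done
None
```

The indicator is lowered and the eccentric's highest point is under the plunger with hands off. However, the spindle was lifted a little in the V-blocks twice on the way.

- **Lowering:** I gripped the black knob and lowered the carriage about 32 mm. The plunger was then pressed in about 16.5 of its 30 mm, by the needle in the top view.
- **Turning:** I led the pins over the top in one direction (top towards -x), about 315° in all. The needle fell to 6.5 mm, the smallest reading I took. The fit puts the lowest point at 6.4 mm. It then rose to the highest and never came near the 30 mm stop.
- **Final state:** At hand-in, after about 32 s, the plunger was pressed in 18.3 mm. The fit to the needle readings put the highest point with the yellow pin at about 26.5°, and I measured it at about 27°. The disc's outline in the side view is also centred on the axis. The last top view shows the spindle seated again.

**What went wrong or disagreed:**
- **Lifted once while turning:** At the end of the red-pin stroke, the crank end rode up its V-block. The needle read 20.2 mm, about 2 mm over its true maximum. The spindle settled back when I let go.
- **Lifted again pressing down:** I then pressed down on the red pin, with about 9 N down at the end, and the needle read 19.3 mm, about 1 mm too high. I backed off and did the last 10° gently with the yellow pin.
- **Highest point:** The wrist-view outline suggested the eccentric might be up to 10° off, which is about that view's own uncertainty. The last few needle readings gave 22–26° for the yellow pin, so I put the remaining error at a few degrees.

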